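Stylus storage tubes label-up into the drawer

TASK

Put all the loose hexagonal-capped storage tubes away: roll each one until its labelled flats face up, lay it flat in the open drawer with its labels still up, and only when all are in, ease the drawer shut until you feel it come fully home against its stop. The tubes are thin-walled, so hold them lightly (grip well under 40 N), push the drawer with no more than 40 N, and leave everything else on the cart where it is.

Things in the scene. Friction and masses are not known exactly. Their poses are not given: they have to be found in the camera images.
- tube1: tube on its side, 120 mm long, 0.07-0.14 kg: round metal barrel 26 mm thick, 60 mm long, between two black rubber hexagonal caps 30 mm long, 48 mm across flats, 55 mm across corners. One same flat of each cap has a 24 x 20 mm paper label. Origin mid-tube on the axis, 24 mm up when flat; x along the tube, z out of the labelled flats. A 60 deg roll moves it 28 mm. 2 or 3 tubes are present
- tube2: tube on its side, 120 mm long, 0.07-0.14 kg: round metal barrel 26 mm thick, 60 mm long, between two black rubber hexagonal caps 30 mm long, 48 mm across flats, 55 mm across corners. One same flat of each cap has a 24 x 20 mm paper label. Origin mid-tube on the axis, 24 mm up when flat; x along the tube, z out of the labelled flats. A 60 deg roll moves it 28 mm. 2 or 3 tubes are present
- tube3: tube on its side, 120 mm long, 0.07-0.14 kg: round metal barrel 26 mm thick, 60 mm long, between two black rubber hexagonal caps 30 mm long, 48 mm across flats, 55 mm across corners. One same flat of each cap has a 24 x 20 mm paper label. Origin mid-tube on the axis, 24 mm up when flat; x along the tube, z out of the labelled flats. A 60 deg roll moves it 28 mm. 2 or 3 tubes are present
- tube4: tube on its side, 120 mm long, 0.07-0.14 kg: round metal barrel 26 mm thick, 60 mm long, between two black rubber hexagonal caps 30 mm long, 48 mm across flats, 55 mm across corners. One same flat of each cap has a 24 x 20 mm paper label. Origin mid-tube on the axis, 24 mm up when flat; x along the tube, z out of the labelled flats. A 60 deg roll moves it 28 mm. 2 or 3 tubes are present
- unit: black plastic drawer unit fixed on the cart, 260 mm deep (x) x 320 mm wide (y) x 147 mm high; origin at the foot of its front face, in the middle; x points from the front to the back
- drawer: upper drawer, open 175-195 mm; inside 222 (x) x 280 (y) mm, walls 46 mm high, 5 thick, front 12 thick, 66 high. Origin on the inner floor, mid-width, against the front panel; floor 62.5 mm above the cart; axes as the unit's. Slides along x with about 2 N friction; shut on its stop the origin is at x = 12 mm of the unit's frame. The inner end stays under the unit's top, 74 mm above the drawer floor
- handle (a point): middle of the drawer's steel bar handle, 11 mm thick, 140 mm long across the drawer, 35 mm out from the front, 108 mm above the cart
- headshell: chrome headshell lying on the cart, 60 x 20 mm (finger lift to one side), 12 mm high; origin under its middle; leave it alone
- pot: green ceramic pot, 90 mm across, 85 mm high, origin under its centre; leave it alone
- weight: silver record weight, 76 mm across at the foot, 66 mm high, origin under its centre; leave it alone
- tweezers: stainless tweezers lying flat, 120 mm along their x, 4 mm thick, origin under their middle; leave them alone
- driver: screwdriver 160 mm long lying along its x, origin under its middle; leave it alone
- brush: wooden record brush, 30 x 110 (along its y) x 30 mm high, origin under its centre; leave it alone
Not all that is in view belongs to the job. Leave any brown look-alike of the tube4 alone. Leave any brown look-alike of the tube3 alone.

How it is judged:
By the outcome, as a careful person would: the job done as asked, in the order asked, and still so for the second after the job is handed in, with the robot touching nothing.
Of tube1, tube2, tube3, tube4 only 2 to 3 are there at a start; the rules pass over those that are not, and their reading is None.
At some moment in a run one of tube1, tube2, tube3, tube4 may be knocked a few centimetres aside while the robot is not near it.
Once in a run the grip may slacken for a moment while it holds something.
It also fails if it takes over 210 s, if anything falls off the work surface, if the arm or the gripper's body presses on something with over 40 N, if the wrist force passes 120 N, or if a joint passes its speed limit or range.

ROBOT

A 6-joint arm with a two-finger parallel gripper is mounted at the origin on the work surface. World frame = base frame: x ahead of the robot, y to its left, z up, the work surface at z = 0. Lengths are in m, angles in rad, forces in N, time in s.
With the tool pointing down it reaches from about 0.35 to 0.775 m from the base axis. Payload 7.3 kg.
Tool frame: the origin (TCP) lies on the mounting face of the last link; the fingertips stand 178 mm ahead of it and the grasp point (between the pads) lies 159 mm ahead of it (robot.tcp_to_tips is the distance from the TCP to the fingertips, in m); z points along the fingers, y is the direction in which the jaws open and shut (so a half turn about z gives the same grasp; the last joint's range is limited). The gripper opens to 92 mm and grips with 3 to 60 N. Pads are 19 mm wide; open, the fingers measure 130 mm over their backs; the gripper's body (75 mm by 190 mm) begins 47 mm behind the grasp point.
Start: joints at [-1.275, 0.342, 1.524, -0, 1.275, -0.146], TCP at [0.224, -0.475, 0.405] pointing down, gripper open.
Joint ranges: [-2.53, 2.53], [-0.77, 2.02], [0.04, 2.7], [-1, 4.14], [0.28, 2.66], [-3.11, 3.11]. Speed limits (rad/s): [2.57, 2.57, 3.14, 3.14, 3.14, 3.14].

INTERFACE

Orientations are given as [roll, pitch, yaw] about the fixed x, y, z axes, in that order (R = Rz(yaw) Ry(pitch) Rx(roll)).
In Python, from cell import robot, viewer gives the robot as it stands.
- The arm moves only by the shell command python3 -m creep 'ROWS' [OPENING] [FORCE]. ROWS is JSON, a list that holds one entry, the list of rows, each a list of 6 numbers: the shift along the world's x, y, z in mm, then the turn, a rotation vector about the world's x, y, z in degrees. A call has 1 to 5 rows; each row shifts and turns the pose as measured when the row begins; what a row does not reach is not made up. A row lasts 1/12 s, in which the tool goes at most 41.7 mm and 7.16 degrees, less where a joint would pass 70% of its speed; a pose out of reach is approached as far as the arm can. A call with a gripper value outside its range is refused whole. OPENING is the closure, from -1 (fully open) to 1 (shut), set as the call begins (- or left out, the last holds). The fingers move at their own pace and stop on an object; FORCE is the grip in N (left out, the last holds). Time passes only in rows, so rows that do not move let the fingers close. It gives the time, the measured TCP pose, the force and the opening at its end, in the units of the state.
- robot.observe(): the state, without advancing time (a new reading comes with each control period).
- viewer.read_camera(name): name is "side" or "top" or "wrist"; returns the picture (384x512x3 uint8, blue, green, red); there is no depth.
- viewer.camera_model(name): a dict with "fx", "fy", "cx", "cy" (pixels), "pose" (4x4, takes a point from camera to world coordinates); the wrist camera has in their place "mount" (4x4, takes a point from camera to tool coordinates, whose origin is the TCP and whose axes are the flange's). Camera axes: x right, y up, looking along -z (the intrinsics and any distortion apply to the point x, -y, -z); pixel columns grow to the right and rows downward; lengths in m; the calibration is good to about 2 mm. A picture is of the moment at which its call begins: read the wrist's pose just before it. camera_model takes no time and is no camera call.
- robot.hand_in(): hands the job in, once; it reports no verdict.
The state is a dict: "time": time; "qpos": joint angles; "qvel": joint speeds; "joint_efforts": joint torques, N m; "tool_pos": TCP position; "tool_rot": TCP orientation; "contact_force": force on the tool from outside, world axes, zero at the start; "torque": the same for the moment, N m; "opening": finger opening in m.
Only numpy, scipy, OpenCV 4.12 (cv2) and the standard library are available. Lean on these libraries where they do the work, as an engineer would, in place of code of your own. Each camera call takes 0.05 s, during which the arm holds its last target. There are 200 camera calls.

## Working session

There is one attempt and no reset: what is moved stays moved. The work goes in short steps, Python scripts to look and compute and a shell command to move; the robot and the scene stay as the last step left them, time stands still between calls to the robot, and variables do not carry over. Pictures are saved under pics/ and viewed, about 12 in all and at most 16, crops included, and the job is handed in when it is done.

```bash
mkdir -p pics; ls
cat > h.py <<'E'
import numpy as np, cv2
from scipy.spatial.transform import Rotation as R
from cell import robot, viewer
def cam(n):
    s=robot.observe(); img=viewer.read_camera(n); m=viewer.camera_model(n)
    if 'pose' in m: P=np.array(m['pose'])
    else:
        T=np.eye(4);T[:3,:3]=R.from_euler('xyz',s['tool_rot']).as_matrix();T[:3,3]=s['tool_pos'];P=T@np.array(m['mount'])
    return img,m,P
def px2w(m,P,u,v,z):
    D=np.array(m.get('dist',m.get('distortion',np.zeros(5))),float)
    K=np.array([[m['fx'],0,m['cx']],[0,m['fy'],m['cy']],[0,0,1.]])
    a=cv2.undistortPoints(np.array([[[u,v]]],float),K,D)[0,0]
    d=P[:3,:3]@np.array([a[0],-a[1],-1]); o=P[:3,3]
    return o+d*(z-o[2])/d[2]
def w2px(m,P,p):
    c=P[:3,:3].T@(np.array(p)-P[:3,3]); return np.array([m['cx']-m['fx']*c[0]/c[2], m['cy']+m['fy']*c[1]/c[2]])
E
python3 - <<'E'
from h import *
for n in('top','side'):
    i,m,P=cam(n); cv2.imwrite(f'pics/{n}0.png',cv2.resize(i,(800,600),interpolation=cv2.INTER_CUBIC)); cv2.imwrite(f'pics/raw_{n}0.png',i); print(n,m)
print(viewer.camera_model('wrist')); print(robot.observe())
E
```

```text
pics
top {'fx': 480.9640273610605, 'fy': 480.9640273610605, 'cx': 254.44581309307432, 'cy': 195.68429174990678, 'pose': array([[-0.01766852,  0.9938629 , -0.10919873,  0.35167187],
       [-0.99979025, -0.01643051,  0.01222671, -0.02679474],
       [ 0.01035748,  0.10939185,  0.99394474,  1.35808407],
       [ 0.        ,  0.        ,  0.        ,  1.        ]])}
side {'fx': 360.48130780498593, 'fy': 360.48130780498593, 'cx': 253.14906886251433, 'cy': 192.42438129740333, 'pose': array([[-0.8345498 ,  0.39016712, -0.38896819,  0.12634957],
       [-0.55083905, -0.5779188 ,  0.60215132,  0.5746009 ],
       [ 0.01014762,  0.71678413,  0.6972213 ,  0.80562127],
       [ 0.        ,  0.        ,  0.        ,  1.        ]])}
{'fx': 288.31929052700343, 'fy': 288.31929052700343, 'cx': 258.8167056542544, 'cy': 187.6661715302507, 'mount': array([[-4.16218717e-04,  9.51417890e-01,  3.07902298e-01,
         8.50075113e-02],
       [ 9.99999737e-01,  2.13371226e-04,  6.92470979e-04,
        -1.96960020e-04],
       [ 5.93131786e-04,  3.07902506e-01, -9.51417729e-01,
         2.07693546e-02],
       [ 0.00000000e+00,  0.00000000e+00,  0.00000000e+00,
         1.00000000e+00]])}
{'time': 0.1, 'qpos': array([-1.27502064e+00,  3.42655029e-01,  1.52492095e+00,  2.23129863e-05,
        1.27539960e+00, -1.46000833e-01]), 'qvel': array([ 6.61634856e-04, -5.07249684e-04, -1.32496938e-03,  4.44999929e-04,
       -7.54646080e-04,  4.38288708e-05]), 'joint_efforts': array([ 1.25599741e-03, -4.32001233e+01, -2.44697589e+01,  7.19156116e-02,
        5.26074786e-02, -3.00604938e-05]), 'tool_pos': array([ 0.22444908, -0.47447085,  0.40411345]), 'tool_rot': array([-3.14022755e+00, -2.22301933e-04,  4.41769862e-01]), 'contact_force': array([ 0.4454987 , -0.13278332,  0.03722458]), 'torque': array([0.00025005, 0.01244653, 0.04001807]), 'opening': 0.09160492329513537}
```

View pics/top0.png

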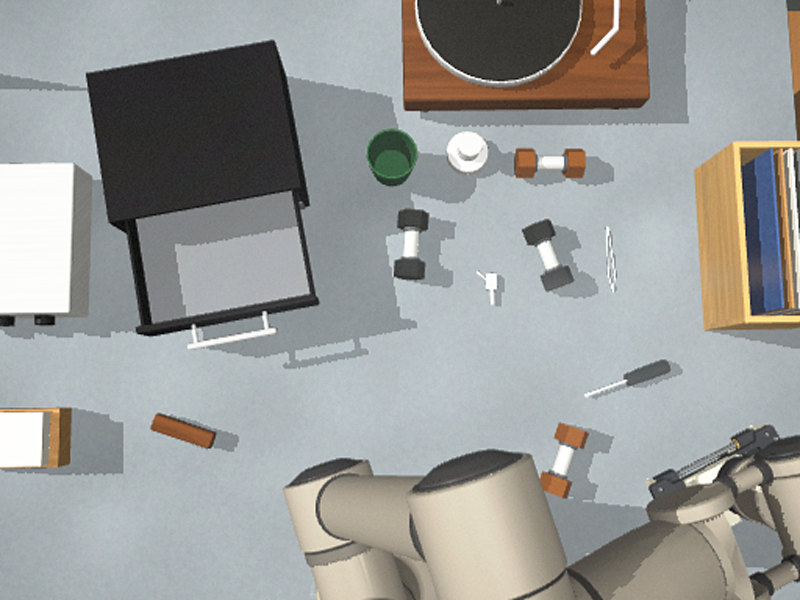

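View pics/side0.png

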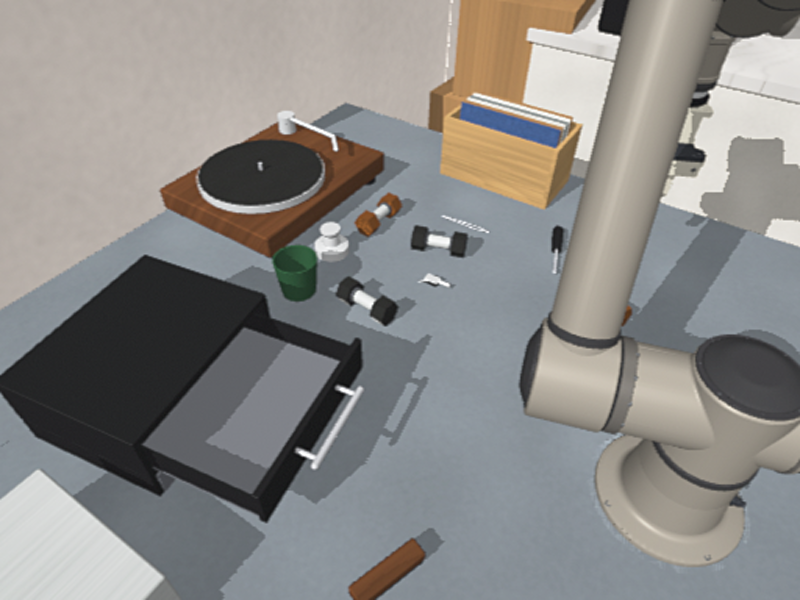

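The top view shows two black tubes, at about (411,243) and (547,255). There are two brown decoys at (550,162) and (565,460), and the drawer is open at left. No labels are visible on the upward flats. Next I'll get coordinates.

Run:
```python
from h import *
m=viewer.camera_model('top');P=np.array(m['pose']);s=512/800
g=lambda u,v,z:px2w(m,P,u*s,v*s,z).round(3)
img=cv2.imread('pics/raw_top0.png')
for c in((411,243),(547,255)):
    x,y=int(c[0]*s),int(c[1]*s); sub=img[y-32:y+32,x-28:x+28]
    k=(sub.max(2)<70).astype('uint8'); n,l,st,ce=cv2.connectedComponentsWithStats(k)
    pts=[]
    for i in range(1,n):
        if st[i,4]>60: q=ce[i]+[x-28,y-32]; w=px2w(m,P,q[0],q[1],0.035);pts.append(w);print(q/s,w.round(3),st[i])
    if len(pts)==2: d=pts[0]-pts[1];print('mid',(sum(pts)/2).round(3),np.degrees(np.arctan2(d[1],d[0])),np.linalg.norm(d))
print('unit top corners',g(87,73,.147),g(275,41,.147),g(309,203,.147),g(112,222,.147))
print('front top',g(140,330,.128),g(317,300,.128))
print('handle',g(190,344,.108),g(274,330,.108))
for nme,c in dict(pot=(391,150),weight=(467,150),head=(490,285),twz=(611,260),drv=(628,380),brush=(183,430),decoy=(565,460)).items(): print(nme,g(*c,.01))
```

```text
[412.53043831 219.17613636] [ 0.653 -0.073  0.035] [ 20  12  19  12 154]
[410.42729592 271.79528061] [ 0.557 -0.067  0.035] [17 44 20 12 98]
mid [ 0.605 -0.07   0.035] -3.383698952949537 0.0955543703272632
unit top corners [0.885 0.47  0.147] [0.937 0.157 0.147] [0.657 0.101 0.147] [0.63  0.423 0.147]
front top [0.454 0.38  0.128] [0.499 0.091 0.128]
handle [0.431 0.303 0.108] [0.452 0.164 0.108]
pot [ 0.789 -0.036  0.01 ]
weight [ 0.787 -0.177  0.01 ]
head [ 0.535 -0.212  0.01 ]
twz [ 0.577 -0.434  0.01 ]
drv [ 0.359 -0.454  0.01 ]
brush [0.285 0.34  0.01 ]
decoy [ 0.22  -0.335  0.01 ]
```

```bash
python3 -m creep '[[[32,23,0,0,0,-2.5],[32,23,0,0,0,-2.5],[32,23,0,0,0,-2.5],[32,23,0,0,0,-2.5],[32,23,0,0,0,-2.5]]]' -1 10
python3 -m creep '[[[32,23,0,0,0,-2.5],[32,23,0,0,0,-2.5],[32,23,0,0,0,-2.5],[32,23,0,0,0,-2.5],[32,23,0,0,0,-2.5]]]'
python3 -m creep '[[[32,23,0,0,0,-2],[32,23,0,0,0,0],[0,0,0,0,0,0]]]'
python3 - <<'E'
from h import *
i,m,P=cam('wrist'); cv2.imwrite('pics/w1.png',cv2.resize(i,(800,600),interpolation=cv2.INTER_CUBIC)); print(P.round(3))
j,m,P=cam('top'); cv2.imwrite('pics/raw_top1.png',j); cv2.imwrite('pics/top1.png',cv2.resize(j,(800,600),interpolation=cv2.INTER_CUBIC))
print(robot.observe())
E
```

```text
time: 0.52
tool_pos: [0.3833, -0.3597, 0.4018]
tool_rot: [-3.137, 0.003, 0.201]
contact_force: [0.1, -0.5, 0.7]
opening: 0.0917
time: 0.93
tool_pos: [0.5497, -0.237, 0.4001]
tool_rot: [-3.135, 0.006, -0.03]
contact_force: [0.7, 0.0, -0.4]
opening: 0.0917
time: 1.18
tool_pos: [0.6205, -0.1828, 0.3977]
tool_rot: [-3.132, 0.007, -0.063]
contact_force: [-1.3, 1.0, -0.4]
opening: 0.0918
[[-0.064  0.947  0.314  0.705]
 [-0.998 -0.057 -0.029 -0.187]
 [-0.01  -0.315  0.949  0.376]
 [ 0.     0.     0.     1.   ]]
{'time': 1.2833, 'qpos': array([-0.41241018,  0.57563887,  1.16400074,  0.00349481,  1.41396398,
        1.2233344 ]), 'qvel': array([-0.05216759, -0.03175004,  0.03590413, -0.0130451 , -0.00026253,
       -0.01237247]), 'joint_efforts': array([ 2.00349122e+00, -5.56422865e+01, -2.64596039e+01,  3.37675223e-01,
       -5.18012792e-02,  1.69327534e-01]), 'tool_pos': array([ 0.61740103, -0.18619318,  0.39782555]), 'tool_rot': array([-3.13426289,  0.01012084, -0.06547775]), 'contact_force': array([ 0.16599413,  0.14725361, -0.50540837]), 'torque': array([-0.01674788, -0.01149863,  0.00576132]), 'opening': 0.09166638637453091}
```

View pics/w1.png

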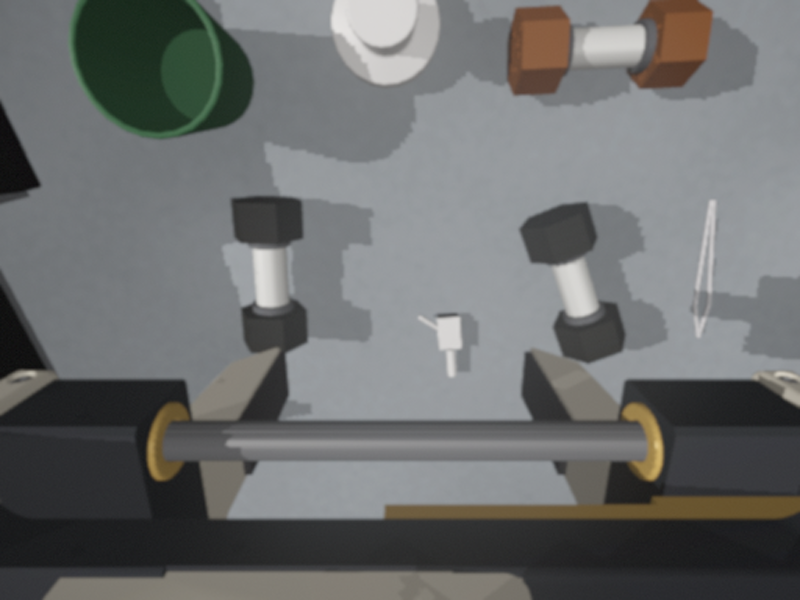

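View pics/top1.png

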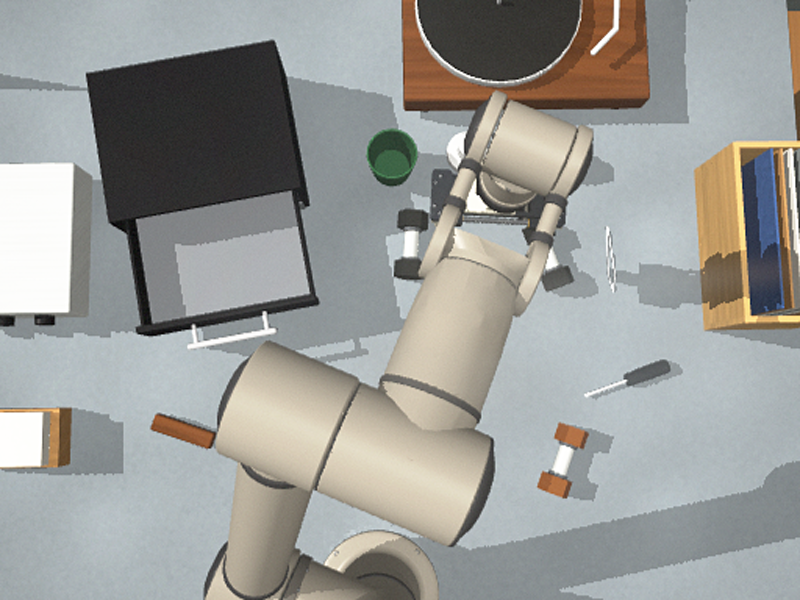

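The wrist view shows tube A (barrel about (271,275)) and tube B (barrel about (577,288)) with no labels on any flat it can see. The top view shows nothing hidden where the arm was, so there are two tubes. I'll refine the poses from the barrel.

Run:
```python
from h import *
i,m,P=cam('wrist'); s=.64
for n,(u,v) in dict(A=(271,275),B=(577,288)).items():
    x,y=int(u*s),int(v*s); sub=i[y-34:y+34,x-34:x+34]
    k=((sub.min(2)>155)).astype('uint8'); _,l,st,ce=cv2.connectedComponentsWithStats(k)
    b=max(range(1,len(st)),key=lambda q:st[q,4] if abs(ce[q]-34).max()<12 else 0)
    ys,xs=np.where(l==b); r=cv2.minAreaRect(np.c_[xs,ys].astype(np.float32)); c=np.array(r[0])+[x-34,y-34]
    w=px2w(m,P,*c,.024); print(n,'barrel',c/s,r,w.round(4))
# cap tops
g=lambda u,v:px2w(m,P,u*s,v*s,.024)
for n,a,b in(('A',(267,220),(275,326)),('B',(559,234),(590,330))):
    d=g(*a)-g(*b); print(n,((g(*a)+g(*b))/2).round(4),np.degrees(np.arctan2(d[1],d[0])))
print(robot.observe()['tool_pos'],robot.observe()['tool_rot'])
```

```text
A barrel [247.44539261 271.05572224] ((19.36505126953125, 31.475662231445312), (40.77614974975586, 34.190765380859375), 86.18592071533203) [ 0.6113 -0.0541  0.024 ]
B barrel [569.71623003 283.65868926] ((29.61838722229004, 31.541561126708984), (35.93500900268555, 20.92862892150879), 72.47443389892578) [ 0.5839 -0.3155  0.024 ]
A [ 0.6067 -0.0729  0.024 ] -5.0127387866732604
B [ 0.5836 -0.3199  0.024 ] 19.38408418992535
[ 0.61649655 -0.18737122  0.39824613] [-3.1347092   0.01006974 -0.06727948]
```

```bash
python3 -m creep '[[[-3,35,-30,0,0,0],[-3,35,-30,0,0,0],[-3,35,-30,0,0,0],[-2,8,-20,0,0,0],[0,0,0,0,0,0]]]' -1 10
python3 - <<'E'
from h import *
i,m,P=cam('wrist'); cv2.imwrite('pics/w2.png',cv2.resize(i,(800,600),interpolation=cv2.INTER_CUBIC)); s=robot.observe();print(s['tool_pos'],s['tool_rot'])
np.save('P.npy',P)
E
```

```text
time: 1.75
tool_pos: [0.5997, -0.0856, 0.293]
tool_rot: [-3.14, 0.006, -0.08]
contact_force: [-1.0, -0.5, -1.5]
opening: 0.0919
[ 0.60037545 -0.08643991  0.29498774] [-3.14023949  0.00370849 -0.08076166]
```

View pics/w2.png

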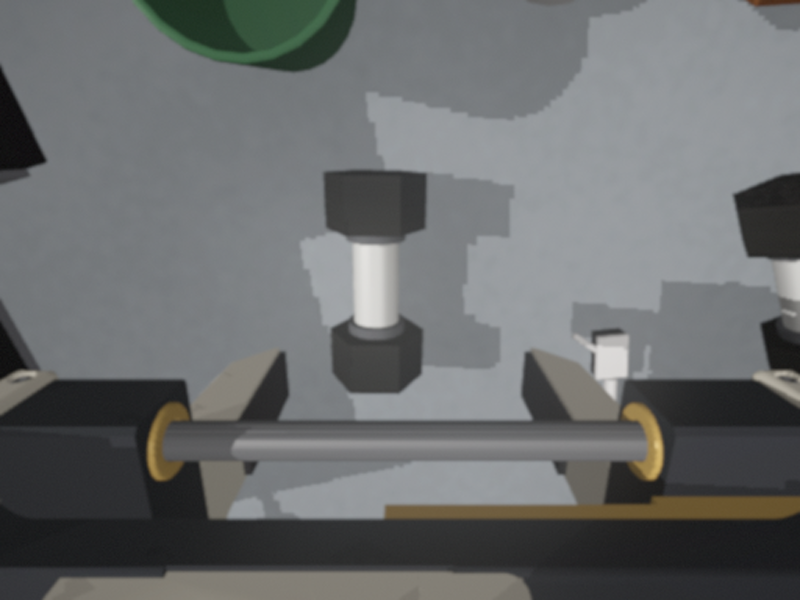

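Tube A's barrel is centred at about (375,282), its axis nearly along the tool x, with plain black flats. I'll work out the offset.

Run:
```python
from h import *
m=viewer.camera_model('wrist');P=np.load('P.npy');s=.64
for a in((375,240),(376,324)): print(px2w(m,P,a[0]*s,a[1]*s,.034))
for a in((376,171),(377,392)): print(px2w(m,P,a[0]*s,a[1]*s,.024))
```

```text
[ 0.63696739 -0.07147451  0.034     ]
[ 0.58873807 -0.06714318  0.034     ]
[ 0.67193234 -0.07491626  0.024     ]
[ 0.53913345 -0.06213733  0.024     ]
```

```bash
python3 -m creep '[[[2,9,-10,0,0,0],[2,8,-30,0,0,0],[1,0,-30,0,0,0],[0,0,-24,0,0,0],[0,0,0,0,0,0]]]'
python3 -m creep '[[[0,0,0,0,0,0],[0,0,0,0,0,0]]]'
```

```text
time: 2.22
tool_pos: [0.608, -0.0763, 0.2069]
tool_rot: [3.139, -0.016, -0.091]
contact_force: [-1.4, -0.1, -0.1]
opening: 0.0918
time: 2.38
tool_pos: [0.609, -0.0784, 0.2089]
tool_rot: [3.138, -0.018, -0.093]
contact_force: [0.3, 0.5, 1.3]
opening: 0.0917
```

```bash
python3 -m creep '[[[-1,8,-10,0,0.8,0],[-1,2,-4,0,0,0],[0,0,0,0,0,0]]]'
python3 -m creep '[[[0,0,0,0,0,0],[0,0,0,0,0,0],[0,0,0,0,0,0],[0,0,0,0,0,0],[0,0,0,0,0,0]]]' 0.6 10
```

```text
time: 2.63
tool_pos: [0.6085, -0.0693, 0.1989]
tool_rot: [3.135, -0.012, -0.096]
contact_force: [0.1, 0.7, -0.7]
opening: 0.0919
time: 3.05
tool_pos: [0.609, -0.0687, 0.2009]
tool_rot: [3.135, -0.015, -0.094]
contact_force: [0.2, 0.7, -0.2]
opening: 0.063
```

```bash
python3 -m creep '[[[0,0,-4,0,0.8,0],[0,0,0,0,0,0],[0,0,0,0,0,0],[0,0,0,0,0,0],[0,0,0,0,0,0]]]' 1 10
python3 -m creep '[[[0,0,0,0,0,0],[0,0,0,0,0,0],[0,0,0,0,0,0]]]'
```

```text
time: 3.47
tool_pos: [0.609, -0.0688, 0.1964]
tool_rot: [3.133, 0.001, -0.095]
contact_force: [-1.4, 1.3, 0.1]
opening: 0.0296
time: 3.72
tool_pos: [0.609, -0.0688, 0.1964]
tool_rot: [3.133, 0.001, -0.095]
contact_force: [0.7, 0.5, 0.3]
opening: 0.0256
```

```bash
python3 -m creep '[[[0,0,30,0,0,0],[0,0,40,0,0,0],[0,0,40,0,0,0],[0,0,40,0,0,0],[0,0,20,0,0,0]]]'
python3 -m creep '[[[0,-21,-1,7,0,0],[0,-21,-4,7,0,0],[0,-20,-6,7,0,0],[0,-19,-9,7,0,0],[0,-18,-11,7,0,0]]]'
python3 -m creep '[[[0,-16,-13,7,0,0],[0,-15,-15,7,0,0],[0,-13,-17,7,0,0],[0,-11,-18,7,0,0],[0,0,0,0,0,0]]]'
python3 - <<'E'
from h import *
i,m,P=cam('side'); s=robot.observe(); T=R.from_euler('xyz',s['tool_rot']); g=s['tool_pos']+T.apply([0,0,.172]); u,v=w2px(m,P,g).astype(int); print(g,u,v)
a=cv2.resize(i[v-70:v+70,u-90:u+90],None,fx=3,fy=3,interpolation=cv2.INTER_CUBIC); j,m,P=cam('top');u,v=w2px(m,P,g).astype(int)
b=cv2.resize(j[v-70:v+70,u-43:u+43],None,fx=3,fy=3,interpolation=cv2.INTER_CUBIC); cv2.imwrite('pics/s3.png',np.hstack([a,b])); print(s['opening'])
E
```

```text
time: 4.13
tool_pos: [0.6054, -0.0682, 0.3644]
tool_rot: [3.136, 0.019, -0.095]
contact_force: [2.1, -0.7, -1.0]
opening: 0.0252
time: 4.55
tool_pos: [0.6065, -0.1642, 0.3473]
tool_rot: [-2.526, 0.039, -0.063]
contact_force: [0.5, 0.5, -1.0]
opening: 0.0255
time: 4.97
tool_pos: [0.6048, -0.2277, 0.2793]
tool_rot: [-2.017, 0.064, -0.046]
contact_force: [0.5, -0.4, -3.2]
opening: 0.0257
[ 0.60767462 -0.07211398  0.20644051] 234 144
0.02523977029872739
```

View pics/s3.png

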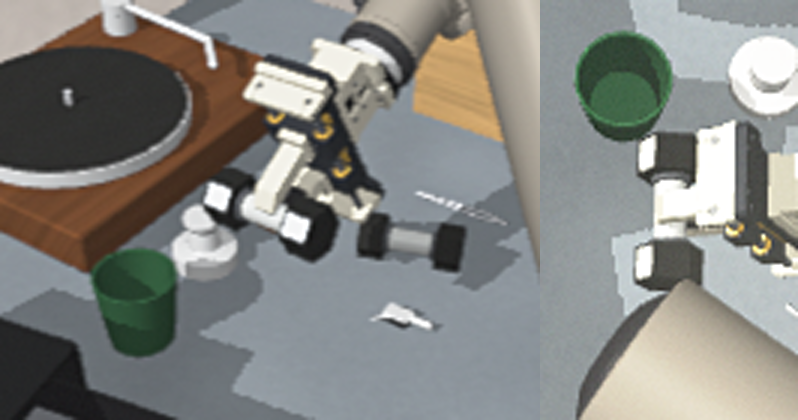

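The labels are on the flat that was at +120° (the lower +y side), so the tube needs about 120° of roll about +x. I'll set it down at about 37° tilt on its edge, let it roll over, and repeat.

```bash
python3 -m creep '[[[0,13,0,-7,-2,0],[0,14,-5,-7,-1.5,0],[0,14,-10,-7,0,0],[0,14,-20,-6,0,0],[0,0,-20,0,0,0]]]'
python3 -m creep '[[[0,0,-20,0,0,0],[0,0,-10,0,0,0],[0,0,0,0,0,0]]]'
```

```text
time: 5.48
tool_pos: [0.6083, -0.1663, 0.2422]
tool_rot: [-2.531, -0.054, -0.034]
contact_force: [0.5, -0.1, -0.9]
opening: 0.0257
time: 5.73
tool_pos: [0.6095, -0.1602, 0.2173]
tool_rot: [-2.546, -0.065, -0.023]
contact_force: [0.3, 0.7, -0.6]
opening: 0.0258
```

```bash
python3 -m creep '[[[0,-5,-15,2,2,0],[0,-4,-15,2,1.5,0],[0,0,-5,0,0,0],[0,0,0,0,0,0]]]'
python3 -m creep '[[[0,0,-6,0,0,0],[0,0,0,0,0,0]]]'
```

```text
time: 6.07
tool_pos: [0.612, -0.1678, 0.1901]
tool_rot: [-2.485, -0.013, -0.021]
contact_force: [-0.8, -0.2, -1.0]
opening: 0.0254
time: 6.23
tool_pos: [0.6127, -0.1678, 0.1863]
tool_rot: [-2.489, -0.018, -0.021]
contact_force: [-0.6, -0.1, -1.5]
opening: 0.0257
```

```bash
python3 -m creep '[[[0,0,-13,0,0.8,0],[0,0,-7,0,0,0],[0,0,0,0,0,0]]]'
python3 -m creep '[[[0,0,-4,0,0,0],[0,0,0,0,0,0]]]'
```

```text
time: 6.48
tool_pos: [0.6132, -0.1677, 0.1671]
tool_rot: [-2.493, -0.007, -0.02]
contact_force: [-0.3, -0.1, -0.6]
opening: 0.0253
time: 6.65
tool_pos: [0.6136, -0.1674, 0.1636]
tool_rot: [-2.49, -0.008, -0.021]
contact_force: [-0.0, -0.3, -0.8]
opening: 0.0259
```

```bash
python3 -m creep '[[[0,0,-2,0,0,0],[0,0,0,0,0,0]]]'
python3 -m creep '[[[0,0,0,0,0,0],[0,0,0,0,0,0],[0,0,0,0,0,0]]]' 0.28
python3 - <<'E'
from h import *
s=robot.observe(); print(s['opening'],s['contact_force'],s['tool_pos'])
E
```

```text
time: 6.82
tool_pos: [0.6137, -0.1672, 0.1633]
tool_rot: [-2.488, -0.009, -0.02]
contact_force: [-0.8, 1.0, -1.5]
opening: 0.0254
time: 7.07
tool_pos: [0.6138, -0.1674, 0.1632]
tool_rot: [-2.489, -0.01, -0.02]
contact_force: [0.1, -0.5, 0.1]
opening: 0.033
0.03296506769698387 [ 0.10284534 -0.46912519  0.12976691] [ 0.61380103 -0.16737667  0.1631616 ]
```

```bash
python3 -m creep '[[[0,-14,12,0,0,0],[0,-20,20,0,0,0],[0,-22,28,0,0,0],[0,-10,36,-3,0,0],[0,20,30,-7,0,0]]]' 0.2
python3 -m creep '[[[0,25,10,-7,0,0],[0,25,0,-7,0,0],[0,25,0,-7,0,0],[0,21,0,-6,0,0],[0,0,0,0,0,0]]]' -1
python3 - <<'E'
from h import *
s=robot.observe();print(s['tool_pos'],s['tool_rot'])
i,m,P=cam('wrist'); a=cv2.resize(i,None,fx=.78,fy=.78)
i,m,P=cam('side'); u,v=w2px(m,P,[.61,-.1,.03]).astype(int); b=cv2.resize(i[v-60:v+60,u-80:u+80],(399,299),interpolation=cv2.INTER_CUBIC)
np.save('P.npy',cam('wrist')[2]); cv2.imwrite('pics/s4.png',np.hstack([a,b[:,:]]) if a.shape[0]==b.shape[0] else np.hstack([cv2.resize(a,(399,299)),b]))
E
```

```text
time: 7.48
tool_pos: [0.6109, -0.2173, 0.2822]
tool_rot: [-2.658, 0.006, -0.025]
contact_force: [0.2, 0.7, 0.2]
opening: 0.0367
time: 7.9
tool_pos: [0.6115, -0.1195, 0.303]
tool_rot: [3.134, -0.03, -0.023]
contact_force: [0.4, 0.7, -0.0]
opening: 0.0658
[ 0.61149752 -0.11954298  0.30299643] [ 3.13433118 -0.02998181 -0.02322924]
```

View pics/s4.png

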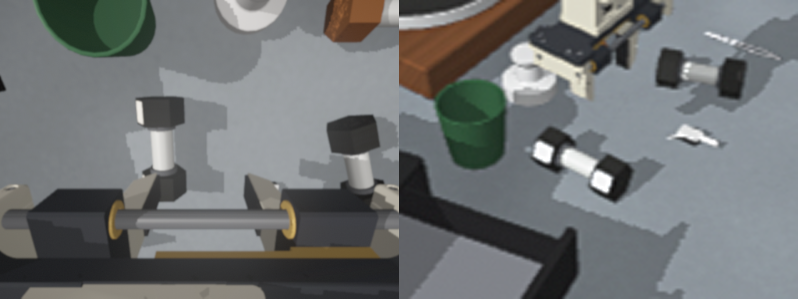

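The roll worked: the labels now sit on the upper +y flat, so one more 60° roll is needed. The barrel is at about (163,150) in the left half.

Run:
```python
from h import *
i,m,P=cam('wrist');s=512/399
x,y=int(163*s),int(150*s); sub=i[y-45:y+45,x-40:x+40]
cv2.imwrite('pics/sub.png',sub)
for r in range(y-24,y+24,6):
    row=i[r,x-35:x+35].min(1); k=np.where(row>205)[0]; print(r,(k.min()+x-35,k.max()+x-35,len(k)) if len(k) else None, row[::5])
for a in((163,127),(163.5,172)): print(px2w(m,P,a[0]*s,a[1]*s,.034))
```

```text
168 None [144 155 162 152 154 135 133 134 139 150 129 128 129 128]
174 (np.int64(191), np.int64(204), 14) [162 162 163 180 220 221 206 179 155 151 129 129 128 128]
180 (np.int64(191), np.int64(204), 14) [162 163 162 172 219 222 206 181 157 147 130 128 128 127]
186 (np.int64(192), np.int64(204), 13) [162 161 163 166 217 223 207 184 158 149 129 128 127 127]
192 (np.int64(192), np.int64(205), 14) [161 161 162 162 216 223 208 186 159 150 129 128 127 128]
198 (np.int64(193), np.int64(205), 13) [163 162 162 160 215 222 209 189 161 143 128 128 128 127]
204 (np.int64(193), np.int64(205), 13) [162 161 161 162 214 222 210 191 162 142 129 128 128 127]
210 (np.int64(194), np.int64(205), 12) [160 162 161 159 210 221 211 193 163 130 123 130 129 127]
[ 0.64770755 -0.08099073  0.034     ]
[ 0.5929861  -0.07738962  0.034     ]
```

```bash
python3 -m creep '[[[3,22,-20,0,1,-1.5],[3,21,-30,0,0.7,-1.5],[0,0,-30,0,0,0],[0,0,-10,0,0,0],[0,0,0,0,0,0]]]'
python3 -m creep '[[[0,0,0,0,0,0]]]'
```

```text
time: 8.52
tool_pos: [0.6181, -0.0913, 0.2083]
tool_rot: [-3.138, 0.002, -0.099]
contact_force: [-1.5, 0.6, 0.8]
opening: 0.0916
time: 8.6
tool_pos: [0.6181, -0.0928, 0.2077]
tool_rot: [-3.137, 0.004, -0.101]
contact_force: [-0.1, -1.3, 0.6]
opening: 0.0919
```

```bash
python3 -m creep '[[[0,12,-6,0,0,1.5],[0,5,-5,0,0,0],[0,0,0,0,0,0]]]'
python3 -m creep '[[[0,0,-1,0,0,0],[0,0,0,0,0,0],[0,0,0,0,0,0],[0,0,0,0,0,0],[0,0,0,0,0,0]]]' 0.5 10
python3 -m creep '[[[0,0,0,0,0,0],[0,0,0,0,0,0],[0,0,0,0,0,0],[0,0,0,0,0,0],[0,0,0,0,0,0]]]' 1 10
```

```text
time: 8.85
tool_pos: [0.619, -0.0778, 0.1988]
tool_rot: [-3.137, -0.0, -0.077]
contact_force: [-0.6, -1.3, 0.8]
opening: 0.092
time: 9.27
tool_pos: [0.6199, -0.0773, 0.2009]
tool_rot: [-3.138, -0.006, -0.076]
contact_force: [-0.1, 0.5, 0.7]
opening: 0.0632
time: 9.68
tool_pos: [0.62, -0.0775, 0.2015]
tool_rot: [-3.138, -0.007, -0.076]
contact_force: [0.3, 0.2, -0.6]
opening: 0.0297
```

```bash
python3 -m creep '[[[0,0,-6,0,0,0],[0,0,-2,0,0,0],[0,0,0,0,0,0]]]' 0.2
python3 -m creep '[[[0,0,0,0,0,0],[0,0,0,0,0,0],[0,0,0,0,0,0]]]' 1 10
python3 -m creep '[[[0,0,0,0,0,0],[0,0,0,0,0,0]]]'
```

```text
time: 9.93
tool_pos: [0.62, -0.0775, 0.1927]
tool_rot: [-3.138, -0.007, -0.076]
contact_force: [-0.3, 0.8, -0.3]
opening: 0.0365
time: 10.18
tool_pos: [0.6199, -0.0774, 0.192]
tool_rot: [-3.138, -0.006, -0.076]
contact_force: [-0.4, 0.4, 0.8]
opening: 0.0254
time: 10.35
tool_pos: [0.6199, -0.0775, 0.192]
tool_rot: [-3.138, -0.005, -0.076]
contact_force: [-0.3, -0.1, -0.0]
opening: 0.0259
```

```bash
python3 -m creep '[[[0,0,0,0,0,0],[0,0,3,0,0,0],[0,0,1,0,0,0],[0,0,0,0,0,0]]]' 0.25
python3 -m creep '[[[0,0,0,0,0,0],[0,0,0,0,0,0],[0,0,0,0,0,0],[0,0,0,0,0,0]]]' 1 10
python3 -m creep '[[[0,0,30,0,0,0],[0,-21,20,7,0,0],[0,-21,15,7,0,0],[0,-20,-6,7,0,0],[0,-19,-9,7,0,0]]]'
python3 -m creep '[[[0,-18,-11,7,0,0],[0,-10,-8,4,0,0],[0,0,0,0,0,0]]]'
```

```text
time: 10.68
tool_pos: [0.6199, -0.0775, 0.1966]
tool_rot: [-3.138, -0.006, -0.076]
contact_force: [1.6, -0.4, 0.1]
opening: 0.0343
time: 11.02
tool_pos: [0.62, -0.0776, 0.197]
tool_rot: [-3.138, -0.006, -0.076]
contact_force: [0.2, -0.5, 0.7]
opening: 0.0256
time: 11.43
tool_pos: [0.6201, -0.1542, 0.251]
tool_rot: [-2.638, 0.022, -0.053]
contact_force: [-1.5, -0.6, -2.9]
opening: 0.0254
time: 11.68
tool_pos: [0.6193, -0.1888, 0.2305]
tool_rot: [-2.435, 0.028, -0.054]
contact_force: [-0.6, 0.0, -0.9]
opening: 0.0258
```

```bash
python3 -m creep '[[[0,8,-18,-3.5,-1,0],[0,0,-24,0,0,0],[0,0,-12,0,0,0],[0,0,0,0,0,0]]]'
python3 -m creep '[[[0,0,-1,0,0,0],[0,0,0,0,0,0]]]'
```

```text
time: 12.02
tool_pos: [0.6193, -0.1811, 0.1751]
tool_rot: [-2.506, 0.006, -0.056]
contact_force: [-0.9, -0.6, -0.4]
opening: 0.0256
time: 12.18
tool_pos: [0.6197, -0.1798, 0.1748]
tool_rot: [-2.507, 0.007, -0.055]
contact_force: [0.7, 1.2, -0.9]
opening: 0.0256
```

```bash
python3 -m creep '[[[0,-1,-7,1,0,0],[0,0,-2,0,0,0],[0,0,0,0,0,0]]]'
python3 -m creep '[[[0,0,0,0,0,0],[0,0,0,0,0,0],[0,0,0,0,0,0],[0,0,0,0,0,0]]]' 0.28
python3 -m creep '[[[0,-14,12,0,0,0],[0,-20,20,0,0,0],[0,-22,28,0,0,0],[0,-10,36,-3,0,0],[0,20,30,-7,0,0]]]' 0.2
python3 -m creep '[[[0,25,10,-7,0,0],[0,25,0,-7,0,0],[0,25,0,-7,0,0],[0,21,0,-6,0,0],[0,0,0,0,0,0]]]' -1
python3 -m creep '[[[0,20,0,0,0,0],[0,0,0,0,0,0],[0,0,0,0,0,0]]]'
python3 - <<'E'
from h import *
s=robot.observe();print(s['tool_pos'],s['tool_rot'])
i,m,P=cam('wrist'); cv2.imwrite('pics/w5r.png',i); np.save('P.npy',P); b=cv2.resize(i,(800,600),interpolation=cv2.INTER_CUBIC); cv2.imwrite('pics/w5.png',b)
E
```

```text
time: 12.43
tool_pos: [0.6207, -0.1804, 0.1682]
tool_rot: [-2.49, 0.003, -0.053]
contact_force: [0.1, 0.1, -0.3]
opening: 0.0257
time: 12.77
tool_pos: [0.6212, -0.1807, 0.1698]
tool_rot: [-2.491, 0.001, -0.054]
contact_force: [0.9, -0.5, 0.2]
opening: 0.0329
time: 13.18
tool_pos: [0.6183, -0.2309, 0.291]
tool_rot: [-2.66, 0.008, -0.059]
contact_force: [0.7, 0.4, -0.2]
opening: 0.0367
time: 13.6
tool_pos: [0.6186, -0.1333, 0.3143]
tool_rot: [3.133, -0.046, -0.055]
contact_force: [0.1, 0.3, -0.1]
opening: 0.0658
time: 13.85
tool_pos: [0.6186, -0.1122, 0.3155]
tool_rot: [3.139, -0.046, -0.052]
contact_force: [0.5, -1.0, -0.7]
opening: 0.0852
[ 0.61858954 -0.11215495  0.31551068] [ 3.13877805 -0.04604325 -0.05216919]
```

View pics/w5.png

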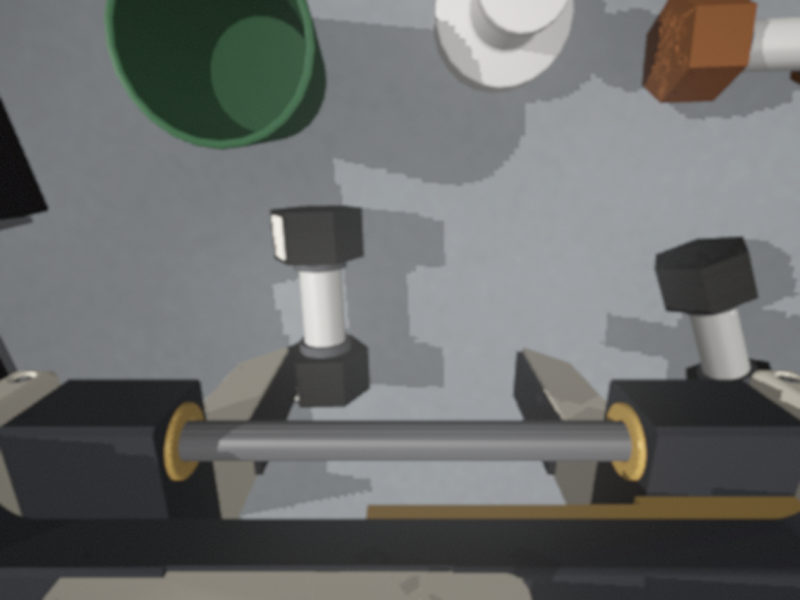

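The label still shows on the +y side (cap face at (278,235)), so the tube fell back. I'll retry with more tilt and a sideways push at release. The barrel runs from (322,268) to (325,345).

```bash
python3 - <<'E'
from h import *
m=viewer.camera_model('wrist');P=np.load('P.npy');s=.64
for a in((322,268),(325,342)): print(px2w(m,P,a[0]*s,a[1]*s,.034))
E
python3 -m creep '[[[0,18,-20,0,1.5,0],[0,15,-30,0,1,0],[0,0,-30,0,0,0],[0,0,-15,0,0,0],[0,0,0,0,0,0]]]' -1
```

```text
[ 0.65003397 -0.06424554  0.034     ]
[ 0.60271524 -0.06134079  0.034     ]
time: 14.32
tool_pos: [0.619, -0.0859, 0.2184]
tool_rot: [3.141, -0.004, -0.062]
contact_force: [-0.2, -0.4, -0.1]
opening: 0.0917
```

```bash
python3 -m creep '[[[3,14,-10,0,0,0],[2,10,-6,0,0,0],[0,0,0,0,0,0],[0,0,0,0,0,0]]]' 
python3 -m creep '[[[0,0,-4,0,0,0],[0,0,0,0,0,0],[0,0,0,0,0,0],[0,0,0,0,0,0],[0,0,0,0,0,0]]]' 0.25 10
```

```text
time: 14.65
tool_pos: [0.6252, -0.0634, 0.2018]
tool_rot: [-3.14, -0.004, -0.067]
contact_force: [0.1, -0.5, 0.4]
opening: 0.0915
time: 15.07
tool_pos: [0.6263, -0.0638, 0.2008]
tool_rot: [-3.141, -0.01, -0.067]
contact_force: [0.3, 0.2, -0.5]
opening: 0.0631
```

```bash
python3 -m creep '[[[-1,0,-3,0,0,0],[0,0,0,0,0,0],[0,0,0,0,0,0],[0,0,0,0,0,0],[0,0,0,0,0,0]]]' 1 10
python3 -m creep '[[[0,0,0,0,0,0],[0,0,0,0,0,0],[0,0,0,0,0,0],[0,0,0,0,0,0]]]'
python3 -m creep '[[[0,0,30,0,0,0],[0,-21,20,7,0,0],[0,-21,10,7,0,0],[0,-20,-6,7,0,0],[0,-19,-9,7,0,0]]]'
python3 -m creep '[[[0,-18,-11,7,0,0],[0,-15,-12,6.5,0,0],[0,0,-10,0,-1,0],[0,0,0,0,0,0]]]'
```

```text
time: 15.48
tool_pos: [0.6252, -0.0642, 0.1981]
tool_rot: [-3.141, -0.011, -0.067]
contact_force: [0.5, 0.8, 1.2]
opening: 0.0299
time: 15.82
tool_pos: [0.6252, -0.0641, 0.1982]
tool_rot: [-3.141, -0.011, -0.067]
contact_force: [0.5, -0.4, 1.4]
opening: 0.0256
time: 16.23
tool_pos: [0.6254, -0.1408, 0.2473]
tool_rot: [-2.641, 0.013, -0.048]
contact_force: [-0.4, 0.6, -1.7]
opening: 0.0256
time: 16.57
tool_pos: [0.6245, -0.182, 0.2119]
tool_rot: [-2.39, 0.002, -0.051]
contact_force: [0.2, 1.1, -1.8]
opening: 0.026
```

```bash
python3 -m creep '[[[0,0,-25,0,0,0],[0,0,-18,0,0,0],[0,0,-8,0,0,0],[0,0,0,0,0,0]]]'
python3 -m creep '[[[0,0,-3,0,0,0],[0,0,0,0,0,0]]]'
```

```text
time: 16.9
tool_pos: [0.6246, -0.1822, 0.1596]
tool_rot: [-2.394, 0.002, -0.051]
contact_force: [0.1, -0.4, -1.3]
opening: 0.0257
time: 17.07
tool_pos: [0.625, -0.1811, 0.157]
tool_rot: [-2.394, 0.003, -0.05]
contact_force: [-0.6, 0.2, -1.8]
opening: 0.026
```

```bash
python3 -m creep '[[[0,0,-3,0,0,0],[0,0,0,0,0,0],[0,0,0,0,0,0]]]'
python3 -m creep '[[[0,0,0,0,0,0],[0,0,0,0,0,0],[0,-4,0,0,0,0],[0,-5,0,0,0,0],[0,-5,1,0,0,0]]]' 0.29
python3 -m creep '[[[0,-10,8,0,0,0],[0,-16,14,0,0,0],[0,-22,22,0,0,0],[0,-20,36,0,0,0],[0,0,30,-7,0,0]]]' 0.2
python3 -m creep '[[[0,25,10,-7,0,0],[0,25,10,-7,0,0],[0,25,0,-7,0,0],[0,25,0,-7,0,0],[0,25,0,-7,0,0]]]' -1
python3 -m creep '[[[0,20,0,0,2,0],[0,0,0,0,0,0],[0,0,0,0,0,0]]]'
python3 - <<'E'
from h import *
s=robot.observe();print(s['tool_pos'],s['tool_rot'])
i,m,P=cam('wrist'); cv2.imwrite('pics/w6r.png',i); np.save('P.npy',P); b=cv2.resize(i,(800,600),interpolation=cv2.INTER_CUBIC); cv2.imwrite('pics/w6.png',b)
E
```

```text
time: 17.32
tool_pos: [0.6259, -0.1805, 0.1564]
tool_rot: [-2.395, -0.001, -0.048]
contact_force: [-0.7, -0.5, -0.4]
opening: 0.0257
time: 17.73
tool_pos: [0.6264, -0.1947, 0.1596]
tool_rot: [-2.396, -0.003, -0.047]
contact_force: [0.3, -0.5, -0.6]
opening: 0.0326
time: 18.15
tool_pos: [0.6233, -0.2693, 0.2665]
tool_rot: [-2.511, 0.007, -0.051]
contact_force: [0.9, -0.3, -0.9]
opening: 0.0367
time: 18.57
tool_pos: [0.6225, -0.1567, 0.3017]
tool_rot: [-3.136, -0.052, -0.057]
contact_force: [-0.5, 0.9, -1.2]
opening: 0.0655
time: 18.82
tool_pos: [0.6225, -0.1318, 0.3064]
tool_rot: [3.137, -0.022, -0.052]
contact_force: [0.4, -0.2, -0.8]
opening: 0.0856
[ 0.6225076  -0.13182167  0.30635097] [ 3.1369424  -0.02152097 -0.05220035]
```

View pics/w6.png

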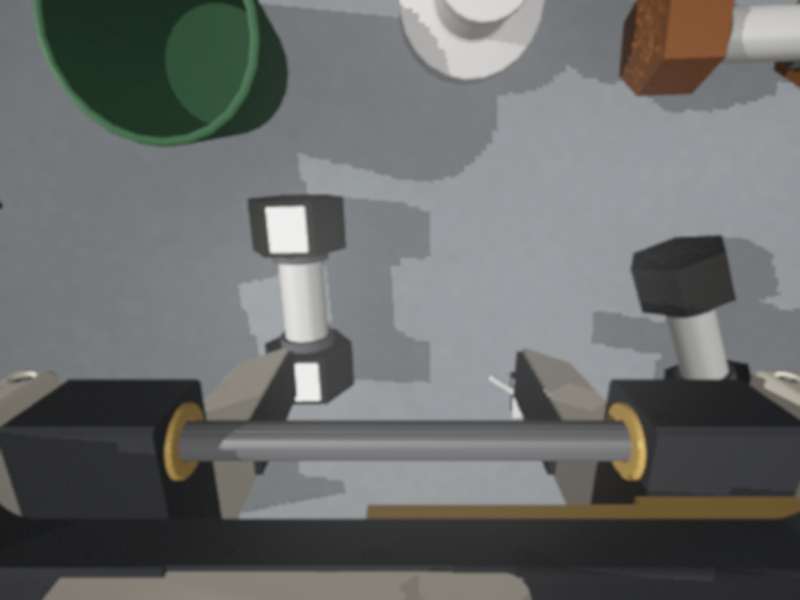

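The labels are up on tube A (white faces at (287,228) and (307,382)). I'll grasp it and carry it to the drawer.

```bash
python3 - <<'E'
from h import *
m=viewer.camera_model('wrist');P=np.load('P.npy');s=.64
for a in((302,262),(307,338)): print(px2w(m,P,a[0]*s,a[1]*s,.034))
i=cv2.imread('pics/raw_top0.png')[110:225,50:210]; cv2.imwrite('pics/drw.png',cv2.resize(i,None,fx=5,fy=5,interpolation=cv2.INTER_CUBIC))
E
python3 -m creep '[[[0,26,-20,0,0.5,0],[0,26,-30,0,0.5,0],[0,0,-30,0,0,0],[0,0,-10,0,0,0],[0,0,0,0,0,0]]]' -1
```

```text
[ 0.65345378 -0.07490162  0.034     ]
[ 0.60650862 -0.07237469  0.034     ]
time: 19.28
tool_pos: [0.6235, -0.0878, 0.2164]
tool_rot: [3.136, -0.012, -0.065]
contact_force: [-0.0, -0.3, 0.2]
opening: 0.0918
```

View pics/drw.png

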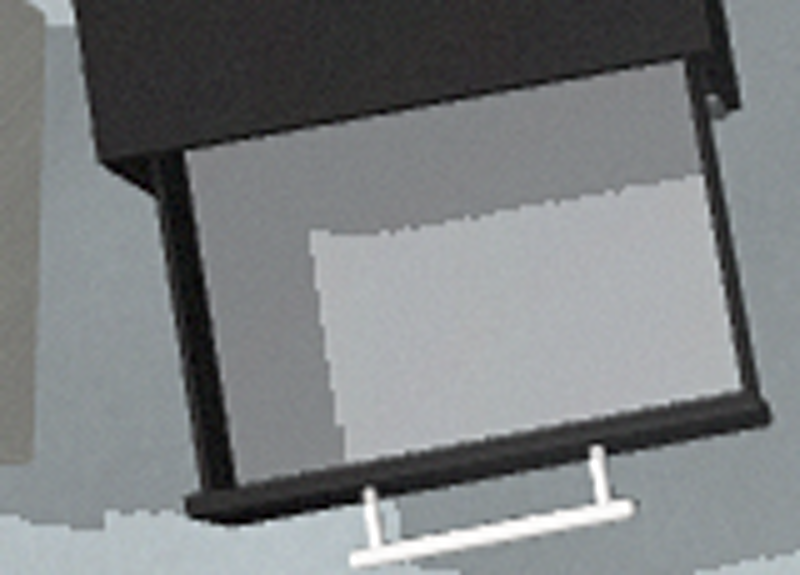

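The crop shows the drawer interior front corners at about (237,490) and (740,390), the unit's front top edge from (98,155) to (708,48), and the handle from (352,560) to (632,508).

```bash
python3 - <<'E'
from h import *
m=viewer.camera_model('top');P=np.array(m['pose'])
g=lambda a,z:px2w(m,P,50+a[0]/5,110+a[1]/5,z)
F=g((237,490),.0625),g((740,390),.0625);H=g((352,560),.108),g((632,508),.108);U=g((98,155),.147),g((708,48),.147)
for n,(a,b) in dict(F=F,H=H,U=U).items(): d=a-b; print(n,a.round(4),b.round(4),((a+b)/2).round(4),np.degrees(np.arctan2(-d[0],d[1])),np.linalg.norm(d))
E
python3 -m creep '[[[3,9,-12,0,0.6,0],[2,7,-6,0,0,0],[0,0,-3,0,0,0],[0,0,0,0,0,0]]]' 
python3 -m creep '[[[0,0,-2,0,0,0],[0,0,0,0,0,0],[0,0,0,0,0,0],[0,0,0,0,0,0],[0,0,0,0,0,0]]]' 0.3 12
```

```text
F [0.4676 0.3808 0.0625] [0.5175 0.1099 0.0625] [0.4926 0.2454 0.0625] 10.430735276070445 0.2754154538727808
H [0.4261 0.3064 0.108 ] [0.4507 0.1616 0.108 ] [0.4384 0.234  0.108 ] 9.627907624592396 0.14695356196154313
U [0.6331 0.4281 0.147 ] [0.6844 0.1166 0.147 ] [0.6588 0.2724 0.147 ] 9.364899077594114 0.3156736776317877
time: 19.62
tool_pos: [0.6303, -0.075, 0.1962]
tool_rot: [3.135, -0.004, -0.071]
contact_force: [-0.7, -0.9, -0.0]
opening: 0.0917
time: 20.03
tool_pos: [0.6313, -0.0758, 0.1969]
tool_rot: [3.134, -0.01, -0.072]
contact_force: [-0.3, -0.1, -0.3]
opening: 0.0629
```

```bash
python3 -m creep '[[[-2,1,-3,0,0,0],[0,0,0,0,0,0],[0,0,0,0,0,0],[0,0,0,0,0,0],[0,0,0,0,0,0]]]' 1 12
python3 -m creep '[[[0,0,0,0,0,0],[0,0,0,0,0,0],[0,0,0,0,0,0],[0,0,0,0,0,0]]]'
python3 -m creep '[[[0,0,30,0,0,0],[0,0,40,0,0,0],[0,0,40,0,0,0],[0,0,40,0,0,0],[-6,20,36,0,0,1]]]'
python3 -m creep '[[[-8,38,0,0,0,2.5],[-8,38,0,0,0,2.5],[-8,38,0,0,0,2.5],[-8,38,0,0,0,2],[-8,38,0,0,0,2]]]'
```

```text
time: 20.45
tool_pos: [0.6291, -0.0746, 0.1943]
tool_rot: [3.134, -0.011, -0.072]
contact_force: [0.5, 0.6, -0.6]
opening: 0.0295
time: 20.78
tool_pos: [0.6291, -0.0746, 0.1943]
tool_rot: [3.134, -0.01, -0.072]
contact_force: [0.3, 0.4, -0.5]
opening: 0.0257
time: 21.2
tool_pos: [0.6196, -0.0568, 0.3742]
tool_rot: [3.136, 0.014, -0.058]
contact_force: [1.3, -0.5, -0.3]
opening: 0.0256
time: 21.62
tool_pos: [0.5788, 0.1338, 0.3864]
tool_rot: [3.131, -0.008, 0.141]
contact_force: [0.6, -0.2, -1.1]
opening: 0.0254
```

```bash
python3 -m creep '[[[-7,38,0,0,0,0.5],[-7,38,0,0,0,0],[-6,38,0,0,0,0],[-5,36,0,0,0,0],[-3,22,0,0,0,0]]]'
python3 -m creep '[[[0,0,0,0,0,0],[0,0,0,0,0,0]]]'
```

```text
time: 22.03
tool_pos: [0.546, 0.3162, 0.3865]
tool_rot: [3.132, -0.008, 0.154]
contact_force: [0.3, -0.9, -1.5]
opening: 0.0256
time: 22.2
tool_pos: [0.5439, 0.3216, 0.3856]
tool_rot: [3.133, -0.007, 0.162]
contact_force: [0.1, -0.1, -1.0]
opening: 0.0257
```

```bash
python3 -m creep '[[[4,-4,-25,0,0.4,0],[2,-2,-35,0,0,0],[0,0,-30,0,0,0],[0,0,-10,0,0,0],[0,0,0,0,0,0]]]'
python3 -m creep '[[[0,0,0,0,0,0]]]'
```

```text
time: 22.62
tool_pos: [0.5507, 0.311, 0.2838]
tool_rot: [3.134, -0.004, 0.159]
contact_force: [-0.4, -0.1, -0.1]
opening: 0.0255
time: 22.7
tool_pos: [0.551, 0.3097, 0.2832]
tool_rot: [3.133, -0.002, 0.158]
contact_force: [0.6, 0.5, 0.6]
opening: 0.026
```

```bash
python3 -m creep '[[[0,2,-13,0,0,0.5],[0,1,-7,0,0,0],[0,0,0,0,0,0]]]'
python3 -m creep '[[[0,0,-4,0,0,0],[0,0,0,0,0,0]]]'
python3 -m creep '[[[0,0,-3,0,0,0],[0,0,0,0,0,0]]]'
```

```text
time: 22.95
tool_pos: [0.5524, 0.3114, 0.2644]
tool_rot: [3.134, -0.007, 0.165]
contact_force: [-0.5, -0.1, -1.0]
opening: 0.0254
time: 23.12
tool_pos: [0.5527, 0.3114, 0.2607]
tool_rot: [3.134, -0.008, 0.165]
contact_force: [-0.4, 0.3, 0.0]
opening: 0.0261
time: 23.28
tool_pos: [0.5528, 0.3117, 0.2583]
tool_rot: [3.134, -0.01, 0.166]
contact_force: [-0.0, -0.8, -1.5]
opening: 0.0259
```

```bash
python3 -m creep '[[[0,0,-2,0,0,0],[0,0,0,0,0,0]]]'
python3 -m creep '[[[0,0,-2,0,0,0],[0,0,0,0,0,0]]]'
```

```text
time: 23.45
tool_pos: [0.5531, 0.312, 0.2571]
tool_rot: [3.135, -0.012, 0.166]
contact_force: [-0.4, 0.0, 0.2]
opening: 0.0253
time: 23.62
tool_pos: [0.5535, 0.3122, 0.2569]
tool_rot: [3.135, -0.015, 0.166]
contact_force: [-0.5, -0.5, -1.0]
opening: 0.0256
```

```bash
python3 -m creep '[[[0,0,0,0,0,0],[0,0,0,0,0,0],[0,0,0,0,0,0],[0,0,0,0,0,0]]]' 0.05
python3 -m creep '[[[0,0,15,0,0,0],[0,0,35,0,0,0],[0,0,40,0,0,0],[0,0,40,0,0,0],[0,-20,10,0,0,0]]]'
python3 -m creep '[[[2,-38,0,0,0,0],[4,-38,0,0,0,0],[4,-38,0,0,0,0],[4,-38,0,0,0,0],[4,-38,0,0,0,0]]]' -1
python3 -m creep '[[[3,-38,0,0,0,0],[3,-38,0,0,0,0],[3,-38,0,0,0,0],[3,-38,-5,0,0,0],[3,-38,-5,0,0,0]]]'
python3 -m creep '[[[0,-38,-5,0,0,0],[0,-38,-5,0,0,0],[0,-38,-10,0,0,0],[0,-20,-20,0,0,0],[0,0,0,0,0,0]]]'
python3 - <<'E'
from h import *
s=robot.observe();print(s['tool_pos'],s['tool_rot'])
i,m,P=cam('wrist'); cv2.imwrite('pics/w7r.png',i); np.save('P.npy',P); b=cv2.resize(i,(480,360),interpolation=cv2.INTER_CUBIC)
j,m,P=cam('top'); cv2.imwrite('pics/raw_top7.png',j);c=cv2.resize(j[105:225,55:205],None,fx=2.1,fy=3); c=cv2.resize(j[105:225,55:185],(320,295),interpolation=cv2.INTER_CUBIC)
o=np.zeros((360,800,3),np.uint8);o[:,:480]=b;o[:295,480:]=c;cv2.imwrite('pics/w7.png',o)
E
```

```text
time: 23.95
tool_pos: [0.5535, 0.3123, 0.2572]
tool_rot: [3.135, -0.016, 0.166]
contact_force: [-0.1, 0.3, 0.5]
opening: 0.0426
time: 24.37
tool_pos: [0.551, 0.2934, 0.3957]
tool_rot: [3.133, -0.002, 0.169]
contact_force: [0.8, -0.1, 0.7]
opening: 0.0433
time: 24.78
tool_pos: [0.5673, 0.1019, 0.402]
tool_rot: [3.136, -0.014, 0.18]
contact_force: [0.4, 0.5, 0.2]
opening: 0.0724
time: 25.2
tool_pos: [0.5812, -0.0973, 0.3934]
tool_rot: [3.135, -0.018, 0.181]
contact_force: [2.0, 0.4, -0.1]
opening: 0.0917
time: 25.62
tool_pos: [0.5791, -0.2457, 0.3509]
tool_rot: [3.132, -0.018, 0.174]
contact_force: [-1.6, 0.6, -0.7]
opening: 0.0916
[ 0.57911311 -0.24567233  0.35093696] [ 3.13185324 -0.01803225  0.17354018]
```

View pics/w7.png

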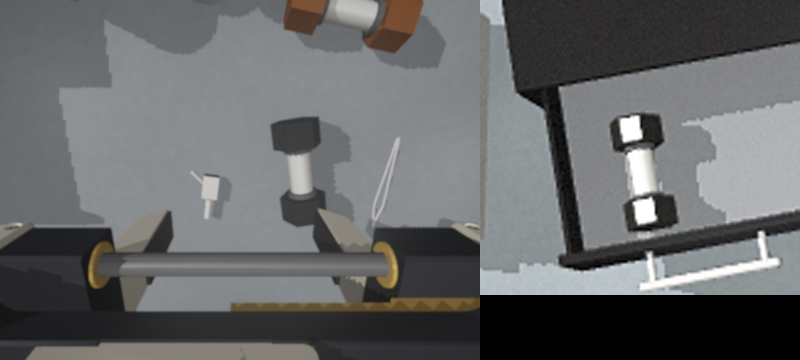

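Tube A lies in the drawer with both labels up. Tube B's barrel runs from (299,152) to (303,195), with no label visible from above.

Run:
```python
from h import *
m=viewer.camera_model('wrist');P=np.load('P.npy');s=512/480
q=[px2w(m,P,a[0]*s,a[1]*s,.034) for a in((298.5,153),(303,193))]; d=q[0]-q[1]; print(q,np.degrees(np.arctan2(d[1],d[0])))
q=[px2w(m,P,a[0]*s,a[1]*s,.024) for a in((296,119),(304,224))]; d=q[0]-q[1]; print(q,np.degrees(np.arctan2(d[1],d[0])))
```

```text
[array([ 0.61155369, -0.3061822 ,  0.034     ]), array([ 0.56572514, -0.32250255,  0.034     ])] 19.601697319226552
[array([ 0.64717573, -0.29697304,  0.024     ]), array([ 0.52210193, -0.33667171,  0.024     ])] 17.60954275687878
```

```bash
python3 -m creep '[[[2,-30,-15,0,0.5,4],[2,-28,-30,0,0.5,4],[1,-12,-35,0,0,1],[0,0,-35,0,0,0],[0,0,-15,0,0,0]]]' -1
python3 -m creep '[[[0,0,0,0,0,0],[0,0,0,0,0,0]]]'
```

```text
time: 26.13
tool_pos: [0.5895, -0.3078, 0.2332]
tool_rot: [3.12, -0.02, 0.35]
contact_force: [-1.0, 1.6, -0.6]
opening: 0.0915
time: 26.3
tool_pos: [0.5901, -0.3045, 0.231]
tool_rot: [3.125, -0.018, 0.353]
contact_force: [0.4, -0.8, 0.2]
opening: 0.0917
```

```bash
python3 -m creep '[[[-3,-7,-15,0.7,0.8,-2],[-2,-5,-12,0,0,0],[0,0,-4,0,0,0],[0,0,0,0,0,0]]]'
python3 -m creep '[[[0,0,-2,0,0,0],[0,0,0,0,0,0],[0,0,0,0,0,0],[0,0,0,0,0,0],[0,0,0,0,0,0]]]' 0.3 10
```

```text
time: 26.63
tool_pos: [0.5872, -0.3152, 0.2036]
tool_rot: [3.136, -0.013, 0.318]
contact_force: [0.1, -0.3, -1.1]
opening: 0.0923
time: 27.05
tool_pos: [0.5876, -0.3157, 0.2035]
tool_rot: [3.133, -0.016, 0.318]
contact_force: [0.6, -0.2, 0.5]
opening: 0.0632
```

```bash
python3 -m creep '[[[-2,0,-5,0,0.5,0],[0,0,0,0,0,0],[0,0,0,0,0,0],[0,0,0,0,0,0],[0,0,0,0,0,0]]]' 1 10
python3 -m creep '[[[0,0,0,0,0,0],[0,0,0,0,0,0],[0,0,0,0,0,0],[0,0,0,0,0,0]]]'
python3 -m creep '[[[0,0,30,0,0,0],[0,0,40,0,0,0],[0,0,40,0,0,0],[-20,6,40,0,0,0],[-35,12,20,0,0,0]]]'
python3 -m creep '[[[-35,12,0,0,0,0],[-35,12,0,0,0,0],[-35,12,0,0,0,0],[-20,6,0,0,0,0],[0,0,0,0,0,0]]]'
```

```text
time: 27.47
tool_pos: [0.5855, -0.3156, 0.1985]
tool_rot: [3.135, -0.007, 0.318]
contact_force: [-0.5, -1.2, -0.3]
opening: 0.0298
time: 27.8
tool_pos: [0.5855, -0.3156, 0.1985]
tool_rot: [3.135, -0.007, 0.318]
contact_force: [-0.5, 0.5, -0.6]
opening: 0.0253
time: 28.22
tool_pos: [0.5317, -0.2972, 0.3616]
tool_rot: [-3.136, 0.001, 0.319]
contact_force: [-0.1, -0.0, 0.8]
opening: 0.0257
time: 28.63
tool_pos: [0.3978, -0.2507, 0.3688]
tool_rot: [3.137, -0.004, 0.32]
contact_force: [0.6, -0.4, -0.8]
opening: 0.0255
```

```bash
python3 -m creep '[[[7,-20,-1,6.6,2.2,0],[7,-20,-4,6.6,2.2,0],[6,-19,-6,6.6,2.2,0],[6,-18,-9,6.6,2.2,0],[6,-17,-11,6.6,2.2,0]]]'
python3 -m creep '[[[5,-15,-13,6.6,2.2,0],[5,-14,-15,6.6,2.2,0],[4,-12,-17,6.6,2.2,0],[3,-10,-18,6.6,2.2,0],[0,0,0,0,0,0]]]'
python3 - <<'E'
from h import *
i,m,P=cam('side'); s=robot.observe(); T=R.from_euler('xyz',s['tool_rot']); g=s['tool_pos']+T.apply([0,0,.173]); u,v=w2px(m,P,g).astype(int); print(g,u,v,T.apply([1,0,0]),T.apply([0,0,1]))
i=cv2.copyMakeBorder(i,80,80,80,80,0);a=cv2.resize(i[v+10:v+150,u-10:u+170],None,fx=2.5,fy=2.5,interpolation=cv2.INTER_CUBIC); j,m,P=cam('top');u,v=w2px(m,P,g).astype(int);print(u,v)
j=cv2.copyMakeBorder(j,80,80,80,80,0);b=cv2.resize(j[v+10:v+150,u+15:u+145],None,fx=2.5,fy=2.5,interpolation=cv2.INTER_CUBIC); cv2.imwrite('pics/s8.png',np.hstack([a,b])); print(s['opening'])
E
```

```text
time: 29.05
tool_pos: [0.4299, -0.3438, 0.3434]
tool_rot: [-2.527, -0.013, 0.321]
contact_force: [0.5, 0.3, -2.1]
opening: 0.0255
time: 29.47
tool_pos: [0.4495, -0.4028, 0.2715]
tool_rot: [-2.016, -0.011, 0.311]
contact_force: [0.4, 0.6, -2.1]
opening: 0.0259
[ 0.40286728 -0.2538159   0.19836257] 329 139 [0.95171785 0.30671906 0.01251204] [-0.27057962  0.85743639 -0.43770939]
343 225
0.02572260957188188
```

View pics/s8.png

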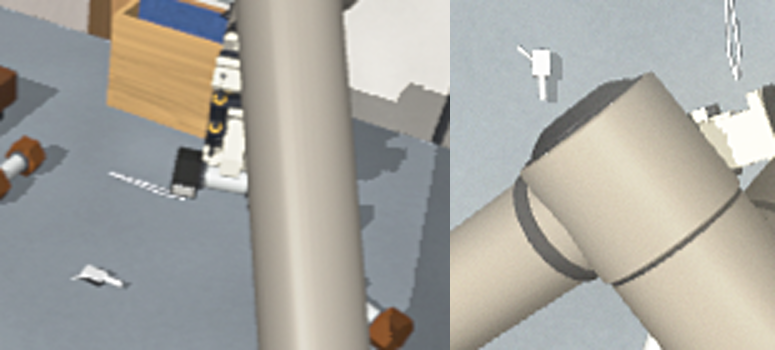

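Run:
```python
from h import *
i,m,P=cam('side'); print(i[126:152,300:328].max(2))
```

```text
[[163 163 163 163 162 161 160 159 161 161 150 131 142 158 158 157 159 160
  160 161 216 255 168  64  72 107 101 108]
 [163 163 162 161 161 162 161 161 162 153 111  57  54  69  82 102 130 145
  157 151 214 255 198  81 111 177 190 171]
 [163 163 161 162 163 162 162 163 163 143  73  40  40  43  44  47  53  55
   63  82 190 241 127  66 127 199 207 200]
 [162 162 163 162 163 163 163 163 165 139  55  42  46  46  45  44  42  42
   35  52 153 207 121  74 152 236 250 244]
 [163 162 163 163 162 163 163 163 156 116  50  46  47  48  47  47  47  45
   38  68 196 255 204 148 226 250 247 244]
 [163 163 163 163 163 162 162 163 148  95  49  47  49  48  48  47  46  45
   42  84 204 255 247 242 249 247 244 242]
 [162 163 163 163 163 162 163 166 146  79  50  53  55  54  52  52  50  47
   42  53 121 179 224 250 248 246 243 240]
 [162 161 161 162 163 163 164 168 146  74  50  54  54  54  53  55  54  53
   50  53  68  95 173 233 237 229 205 225]
 [161 162 162 161 162 163 165 166 140  61  50  54  55  53  53  54  55  53
   53  60  76 120 179 193 176 155 179 225]
 [160 159 160 162 160 163 163 155 118  55  51  
[... 1242 characters left out ...]
161 168 179 213 204 176 170 192 215 175 128 106 105 128 146 135  96 113
  160 161 159 158 158 159 158 158 158 157]
 [153 152 155 153 145 169 201 226 234 230 211 171 159 142 130 120 112 140
  159 159 158 157 157 158 158 157 158 158]
 [153 155 154 155 155 158 160 160 154 139 167 241 246 153 154 157 158 160
  159 157 156 156 159 159 159 158 157 158]
 [154 154 155 157 157 156 155 155 154 152 154 166 167 155 159 159 160 159
  158 157 157 158 158 158 158 158 160 159]
 [154 154 155 156 156 156 156 156 156 157 156 155 154 155 157 156 157 158
  157 158 158 159 159 158 157 159 160 158]
 [153 153 154 155 156 156 155 155 156 157 158 157 156 156 155 156 156 156
  156 157 157 158 158 158 158 159 159 159]]
```

The side view shows a clear bright patch on the flat that was underneath, so tube B's labels are at 180° and it needs three rolls. Driver, headshell and tweezers are clear of this spot.

```bash
python3 -m creep '[[[2,7,0,-6.6,-2.2,0],[2,7,0,-6.6,-2.2,0],[1,6,-10,-6.6,-2.2,0],[0,0,-25,0,0,0],[0,0,-25,0,0,0]]]'
python3 -m creep '[[[0,0,-20,0,0,0],[0,0,-10,0,0,0],[0,0,0,0,0,0]]]'
```

```text
time: 30.03
tool_pos: [0.4572, -0.3784, 0.2373]
tool_rot: [-2.451, -0.03, 0.327]
contact_force: [-0.8, 0.3, -1.5]
opening: 0.0261
time: 30.28
tool_pos: [0.4581, -0.3756, 0.2132]
tool_rot: [-2.47, -0.034, 0.333]
contact_force: [-0.6, -0.3, -0.2]
opening: 0.0256
```

```bash
python3 -m creep '[[[4,-12,-20,3.7,3.3,0],[0,0,-20,0,0,0],[0,0,-12,0,0,0],[0,0,0,0,0,0]]]'
python3 -m creep '[[[0,0,-2,0,0,0],[0,0,0,0,0,0]]]'
```

```text
time: 30.62
tool_pos: [0.4642, -0.388, 0.1704]
tool_rot: [-2.406, -0.006, 0.335]
contact_force: [-0.1, 0.6, -1.1]
opening: 0.0258
time: 30.78
tool_pos: [0.4647, -0.388, 0.1712]
tool_rot: [-2.41, -0.007, 0.335]
contact_force: [-0.3, 0.4, -0.7]
opening: 0.0254
```

```bash
python3 -m creep '[[[0,0,-12,0.9,0.3,0],[0,0,-5,0,0,0],[0,0,0,0,0,0]]]'
python3 -m creep '[[[0,0,-2,0,0,0],[0,0,0,0,0,0]]]'
```

```text
time: 31.03
tool_pos: [0.4652, -0.3883, 0.1563]
tool_rot: [-2.397, -0.01, 0.335]
contact_force: [0.4, -0.7, -0.4]
opening: 0.0256
time: 31.2
tool_pos: [0.4653, -0.3882, 0.155]
tool_rot: [-2.396, -0.011, 0.335]
contact_force: [-1.2, -0.9, -0.2]
opening: 0.0255
```

```bash
cat >> h.py <<'E'
def caps(exp,save=None):
    i,m,P=cam('wrist')
    if save: cv2.imwrite(save,i)
    k=(i.max(2)<85).astype('uint8'); n,l,st,ce=cv2.connectedComponentsWithStats(k)
    u0=w2px(m,P,exp); print('exp px',u0.round())
    for q in range(1,n):
        w=px2w(m,P,*ce[q],.026)
        if st[q,4]>150 and np.linalg.norm(w[:2]-np.array(exp[:2]))<.1:
            print(ce[q].round(1),st[q],w.round(4))
    return i,m,P
E
python3 -m creep '[[[0,0,0,0,0,0],[0,0,0,0,0,0],[1,-4,0,0,0,0],[2,-5,0,0,0,0],[2,-5,1,0,0,0]]]' 0.29
python3 -m creep '[[[3,-10,8,0,0,0],[5,-15,14,0,0,0],[7,-21,22,0,0,0],[7,-19,36,0,0,0],[0,0,30,-6.6,-2.3,0]]]' 0.2
python3 -m creep '[[[-8,24,10,-6.6,-2.3,0],[-8,24,10,-6.6,-2.3,0],[-8,24,0,-6.6,-2.3,0],[-8,24,0,-6.6,-2.3,0],[-8,24,0,-6.6,-2.3,0]]]' -1
python3 -m creep '[[[-15,4,0,0,0,0],[-15,4,0,0,0,0],[0,0,0,0,0,0],[0,0,0,0,0,0]]]'
python3 - <<'E'
from h import *
s=robot.observe();print(s['tool_pos'],s['tool_rot'])
i,m,P=caps([.431,-.291,.024],'pics/w9r.png')
cv2.imwrite('pics/w9.png',cv2.resize(i,(800,600),interpolation=cv2.INTER_CUBIC))
E
```

```text
time: 31.62
tool_pos: [0.4706, -0.4026, 0.1562]
tool_rot: [-2.395, -0.01, 0.336]
contact_force: [1.2, 0.2, -0.0]
opening: 0.0324
time: 32.03
tool_pos: [0.4921, -0.4712, 0.2601]
tool_rot: [-2.498, -0.002, 0.335]
contact_force: [0.8, -0.4, -1.2]
opening: 0.0366
time: 32.45
tool_pos: [0.4516, -0.3578, 0.2885]
tool_rot: [-3.127, -0.013, 0.333]
contact_force: [0.1, 0.0, -1.2]
opening: 0.0653
time: 32.78
tool_pos: [0.4203, -0.3443, 0.2918]
tool_rot: [-3.136, -0.014, 0.338]
contact_force: [0.4, -0.7, 1.0]
opening: 0.0899
[ 0.42026719 -0.34427437  0.29184638] [-3.1358465  -0.01409869  0.33760514]
exp px [208. 167.]
[195.8 110.9] [ 162   90   68   46 2672] [ 0.4738 -0.2681  0.026 ]
```

View pics/w9.png

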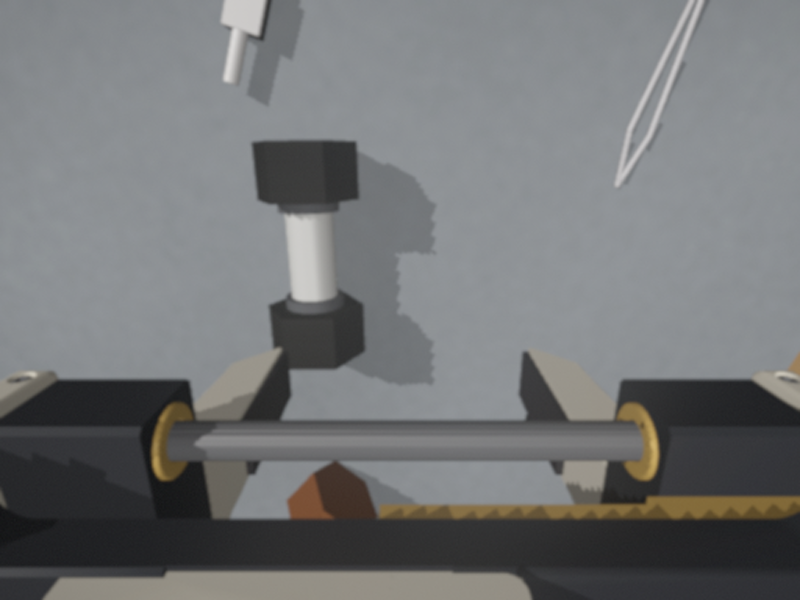

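Tube B lies at about (313,255) with no label up yet, as expected after one roll from 180°.

```bash
python3 - <<'E'
from h import *
s=robot.observe(); m=viewer.camera_model('wrist')
T=np.eye(4);T[:3,:3]=R.from_euler('xyz',s['tool_rot']).as_matrix();T[:3,3]=s['tool_pos'];P=T@np.array(m['mount']);k=.64
q=[px2w(m,P,a[0]*k,a[1]*k,.034) for a in((311,212),(315,295))]; d=q[0]-q[1]; print(q,(q[0]+q[1])/2,np.degrees(np.arctan2(d[1],d[0])))
E
python3 -m creep '[[[4,16,-20,0,0,0],[4,16,-30,0,0,0],[0,8,-30,0,0,0],[0,0,-10,0,0,0],[0,0,0,0,0,0]]]' -1
python3 -m creep '[[[0,0,0,0,0,0]]]'
```

```text
[array([ 0.45665838, -0.27762186,  0.034     ]), array([ 0.41341057, -0.29218355,  0.034     ])] [ 0.43503447 -0.28490271  0.034     ] 18.608557009545557
time: 33.25
tool_pos: [0.4331, -0.3082, 0.2]
tool_rot: [3.139, -0.019, 0.334]
contact_force: [-0.5, 0.3, 0.9]
opening: 0.0918
time: 33.33
tool_pos: [0.4337, -0.3087, 0.1992]
tool_rot: [3.14, -0.018, 0.334]
contact_force: [-0.1, 0.6, -0.4]
opening: 0.0916
```

```bash
python3 -m creep '[[[0,13,0,0,0.8,-0.5],[0,10,0,0,0,0],[0,2,0,0,0,0],[0,0,0,0,0,0]]]'
python3 -m creep '[[[0,0,0,0,0,0],[0,0,0,0,0,0],[0,0,0,0,0,0],[0,0,0,0,0,0],[0,0,0,0,0,0]]]' 0.3 10
```

```text
time: 33.67
tool_pos: [0.436, -0.2859, 0.2012]
tool_rot: [3.14, -0.007, 0.323]
contact_force: [0.1, -0.4, 1.0]
opening: 0.0921
time: 34.08
tool_pos: [0.4368, -0.2878, 0.2034]
tool_rot: [3.135, -0.011, 0.323]
contact_force: [0.2, -0.5, 0.3]
opening: 0.0631
```

```bash
python3 -m creep '[[[0,2,-5,0,0,0],[0,1,0,0,0,0],[0,0,0,0,0,0],[0,0,0,0,0,0],[0,0,0,0,0,0]]]' 1 10
python3 -m creep '[[[0,0,0,0,0,0],[0,0,0,0,0,0],[0,0,0,0,0,0],[0,0,0,0,0,0]]]'
python3 -m creep '[[[0,0,30,0,0,0],[7,-20,20,6.6,2.2,0],[7,-20,10,6.6,2.2,0],[6,-19,-6,6.6,2.2,0],[6,-18,-9,6.6,2.2,0]]]'
python3 -m creep '[[[6,-17,-11,6.6,2.2,0],[5,-14,-12,6.2,2,0],[0,0,-20,0,0,0],[0,0,0,0,0,0]]]'
python3 -m creep '[[[0,0,-20,0,0,0],[0,0,-8,0,0,0],[0,0,0,0,0,0]]]'
```

```text
time: 34.5
tool_pos: [0.4365, -0.2846, 0.1975]
tool_rot: [3.136, -0.01, 0.322]
contact_force: [0.7, 1.4, 0.8]
opening: 0.0296
time: 34.83
tool_pos: [0.4365, -0.2845, 0.1975]
tool_rot: [3.136, -0.01, 0.322]
contact_force: [0.4, 0.2, -0.2]
opening: 0.0256
time: 35.25
tool_pos: [0.4619, -0.3581, 0.2468]
tool_rot: [-2.654, -0.013, 0.327]
contact_force: [0.2, -0.2, -1.5]
opening: 0.0254
time: 35.58
tool_pos: [0.4732, -0.3955, 0.2005]
tool_rot: [-2.405, -0.018, 0.319]
contact_force: [-0.1, 1.2, -1.7]
opening: 0.0259
time: 35.83
tool_pos: [0.4732, -0.3959, 0.1721]
tool_rot: [-2.406, -0.017, 0.319]
contact_force: [-0.8, -0.2, -0.3]
opening: 0.0257
```

```bash
python3 -m creep '[[[0,-2,-12,0.7,1.2,0],[0,0,-5,0,0,0],[0,0,0,0,0,0]]]'
python3 -m creep '[[[0,0,-2,0,0,0],[0,0,0,0,0,0]]]'
python3 -m creep '[[[0,0,0,0,0,0],[0,0,0,0,0,0],[1,-4,0,0,0,0],[2,-5,0,0,0,0],[2,-5,1,0,0,0]]]' 0.29
python3 -m creep '[[[3,-10,8,0,0,0],[5,-15,14,0,0,0],[7,-21,22,0,0,0],[7,-19,36,0,0,0],[0,0,30,-6.6,-2.3,0]]]' 0.2
python3 -m creep '[[[-8,24,10,-6.6,-2.3,0],[-8,24,10,-6.6,-2.3,0],[-8,24,0,-6.6,-2.3,0],[-8,24,0,-6.6,-2.3,0],[-8,24,0,-6.6,-2.3,0]]]' -1
python3 -m creep '[[[-15,14,0,0,0,0],[-15,14,0,0,0,0],[0,0,0,0,0,0],[0,0,0,0,0,0]]]'
python3 - <<'E'
from h import *
s=robot.observe();print(s['tool_pos'],s['tool_rot'])
i,m,P=caps([.443,-.299,.024],'pics/w10r.png'); np.save('P.npy',P)
for r in range(60,250,6):
    w=i[r,130:290].min(1); print(r,' '.join('%3d'%v for v in w[::5]))
E
```

```text
time: 36.08
tool_pos: [0.4738, -0.3976, 0.1569]
tool_rot: [-2.39, -0.001, 0.32]
contact_force: [-0.1, 0.0, -1.0]
opening: 0.026
time: 36.25
tool_pos: [0.4741, -0.3975, 0.1557]
tool_rot: [-2.391, -0.001, 0.32]
contact_force: [0.8, -0.4, -1.4]
opening: 0.0257
time: 36.67
tool_pos: [0.4798, -0.412, 0.1592]
tool_rot: [-2.392, -0.002, 0.321]
contact_force: [-1.1, -0.1, 0.2]
opening: 0.0322
time: 37.08
tool_pos: [0.5013, -0.4808, 0.2635]
tool_rot: [-2.496, 0.004, 0.32]
contact_force: [0.1, -0.1, -0.5]
opening: 0.0366
time: 37.5
tool_pos: [0.4606, -0.3674, 0.2924]
tool_rot: [-3.125, -0.017, 0.317]
contact_force: [0.4, -0.3, -0.4]
opening: 0.0652
time: 37.83
tool_pos: [0.4286, -0.3334, 0.2962]
tool_rot: [-3.134, -0.019, 0.321]
contact_force: [-0.8, -0.5, -0.0]
opening: 0.0901
[ 0.42861027 -0.3334065   0.29624319] [-3.13394123 -0.01883399  0.32092582]
exp px [231. 171.]
[226.9 128.4] [ 191  109   64   43 2173] [ 0.4782 -0.2853  0.026 ]
[231.2 226.2] [ 199  200   58   48 1862] [ 0.392  -0.3152  0.026 ]
60 135 136 137 139 137 160 193 128 139 111 111 113 139 139 140 139 139 139 140 138 137 139 1
[... 3424 characters left out ...]
  54  53  53  64 111 111 112 111 112 122
222 138 137 137 138 137 137 138 138 137 138 137 137 136 134 202 195  63  62  62  62  61  61  56  51  50  59 110 110 110 113 113 113
228 137 136 137 137 137 137 141 137 136 133  54 125 137 136 187 200  63  62  61  62  61  60  56  52  50  58 110 111 111 111 112 113
234 136 137 136 139 136 136 136 137 136  67  49 117 135 135 182 206  60  61  62  60  61  60  56  49  51  60 111 110 110 112 111 112
240 137 137 140 136 137 136 136 137  95  47  48  96 135 133 129 199  60  61  61  60  59  58  56  50  63 109 108 111 110 111 111 111
246 137 142 136 136 137 136 135 120  47  44  46  79 134 134 133 132  60  58  58  58  57  58  55 111 114 109 109 109 110 109 110 112
```

The pixels show the labels (about 205) on the upper +y flat of both caps, so one more roll is needed.

```bash
python3 - <<'E'
from h import *
m=viewer.camera_model('wrist');P=np.load('P.npy')
q=[px2w(m,P,*a,.034) for a in((223,153),(226,206))]; d=q[0]-q[1]; print((q[0]+q[1])/2,np.degrees(np.arctan2(d[1],d[0])))
E
python3 -m creep '[[[6,18,-20,0,0.5,0],[4,18,-30,0,0.5,0],[4,5,-30,0,0,0],[0,0,-10,0,0,0],[0,0,0,0,0,0]]]' -1
python3 -m creep '[[[0,0,0,0,0,0]]]'
```

```text
[ 0.43583387 -0.29676011  0.034     ] 19.525990666661453
time: 38.3
tool_pos: [0.4467, -0.2971, 0.2056]
tool_rot: [-3.137, -0.006, 0.317]
contact_force: [0.4, 0.3, -0.3]
opening: 0.0918
time: 38.38
tool_pos: [0.4471, -0.298, 0.2053]
tool_rot: [-3.137, -0.006, 0.316]
contact_force: [-1.5, -0.3, 0.2]
opening: 0.0922
```

```bash
python3 -m creep '[[[-8,2,-3,0,0,1],[-3,0,-2,0,0,0],[0,0,0,0,0,0],[0,0,0,0,0,0]]]'
python3 -m creep '[[[0,0,0,0,0,0],[0,0,0,0,0,0],[0,0,0,0,0,0],[0,0,0,0,0,0],[0,0,0,0,0,0]]]' 0.3 10
```

```text
time: 38.72
tool_pos: [0.4373, -0.3002, 0.2041]
tool_rot: [3.14, -0.009, 0.331]
contact_force: [-0.6, 0.0, 0.0]
opening: 0.0916
time: 39.13
tool_pos: [0.4383, -0.3018, 0.2069]
tool_rot: [3.135, -0.012, 0.329]
contact_force: [-1.2, 0.0, -0.0]
opening: 0.0629
```

```bash
python3 -m creep '[[[-1,3,-7,0,0,0],[0,2,-2,0,0,0],[0,0,0,0,0,0],[0,0,0,0,0,0],[0,0,0,0,0,0]]]' 1 10
python3 -m creep '[[[0,0,0,0,0,0],[0,0,0,0,0,0],[0,0,0,0,0,0],[0,0,0,0,0,0]]]'
python3 -m creep '[[[0,0,30,0,0,0],[7,-20,20,6.6,2.2,0],[7,-20,10,6.6,2.2,0],[6,-19,-6,6.6,2.2,0],[6,-18,-9,6.6,2.2,0]]]'
python3 -m creep '[[[6,-17,-11,6.6,2.2,0],[5,-14,-12,6.2,2,0],[0,0,-20,0,0,0],[0,0,0,0,0,0]]]'
python3 -m creep '[[[0,0,-20,0,0,0],[0,0,-8,0,0,0],[0,0,0,0,0,0]]]'
```

```text
time: 39.55
tool_pos: [0.4372, -0.2958, 0.1964]
tool_rot: [3.136, -0.012, 0.33]
contact_force: [-0.1, -0.7, -0.1]
opening: 0.0297
time: 39.88
tool_pos: [0.4372, -0.2957, 0.1963]
tool_rot: [3.136, -0.011, 0.33]
contact_force: [0.4, -0.1, -0.1]
opening: 0.0254
time: 40.3
tool_pos: [0.4626, -0.3691, 0.2458]
tool_rot: [-2.655, -0.018, 0.332]
contact_force: [0.9, -0.1, -0.3]
opening: 0.0254
time: 40.63
tool_pos: [0.4738, -0.4065, 0.1997]
tool_rot: [-2.405, -0.023, 0.324]
contact_force: [-0.8, 1.1, -1.6]
opening: 0.0254
time: 40.88
tool_pos: [0.4737, -0.4068, 0.1713]
tool_rot: [-2.407, -0.023, 0.323]
contact_force: [-0.1, 0.4, -0.9]
opening: 0.0255
```

```bash
python3 -m creep '[[[0,-2,-12,0.7,1.5,0],[0,0,-5,0,0,0],[0,0,0,0,0,0]]]'
python3 -m creep '[[[0,0,-3,0,0,0],[0,0,0,0,0,0]]]'
python3 -m creep '[[[0,0,0,0,0,0],[0,0,0,0,0,0],[1,-4,0,0,0,0],[2,-5,0,0,0,0],[2,-5,1,0,0,0]]]' 0.29
python3 -m creep '[[[3,-10,8,0,0,0],[5,-15,14,0,0,0],[7,-21,22,0,0,0],[7,-19,36,0,0,0],[0,0,30,-6.6,-2.3,0]]]' 0.2
python3 -m creep '[[[-8,24,10,-6.6,-2.3,0],[-8,24,10,-6.6,-2.3,0],[-8,24,0,-6.6,-2.3,0],[-8,24,0,-6.6,-2.3,0],[-8,24,0,-6.6,-2.3,0]]]' -1
python3 -m creep '[[[-15,14,0,0,0,0],[-15,14,0,0,0,0],[0,0,0,0,0,0],[0,0,0,0,0,0]]]'
python3 - <<'E'
from h import *
s=robot.observe();print(s['tool_pos'],s['tool_rot'])
i,m,P=caps([.443,-.309,.024],'pics/w11r.png'); np.save('P.npy',P)
for r in range(96,260,7):
    w=i[r,180:290].min(1); print(r,' '.join('%3d'%v for v in w[::4]))
E
```

```text
time: 41.13
tool_pos: [0.4744, -0.4083, 0.1577]
tool_rot: [-2.39, -0.003, 0.324]
contact_force: [-0.2, 0.3, -0.2]
opening: 0.0254
time: 41.3
tool_pos: [0.4749, -0.4081, 0.1567]
tool_rot: [-2.393, -0.005, 0.325]
contact_force: [0.1, -0.0, -1.5]
opening: 0.0257
time: 41.72
tool_pos: [0.4807, -0.4224, 0.1614]
tool_rot: [-2.396, -0.007, 0.326]
contact_force: [-0.2, 0.0, 0.9]
opening: 0.0324
time: 42.13
tool_pos: [0.5022, -0.4913, 0.2652]
tool_rot: [-2.499, -0.001, 0.325]
contact_force: [0.9, -1.0, -1.5]
opening: 0.0367
time: 42.55
tool_pos: [0.4614, -0.3781, 0.2934]
tool_rot: [-3.128, -0.017, 0.324]
contact_force: [0.3, -0.9, -1.2]
opening: 0.0656
time: 42.88
tool_pos: [0.4296, -0.3442, 0.2972]
tool_rot: [-3.137, -0.019, 0.328]
contact_force: [0.1, -0.4, 0.0]
opening: 0.0897
[ 0.42955999 -0.34416693  0.29718685] [-3.13735648 -0.01892049  0.32766693]
exp px [229. 171.]
[196.6 126.4] [ 161  107   65   43 2261] [ 0.4724 -0.2715  0.026 ]
96 140 140 139 139 140 140 140 139 139 140 140 140 138 138 139 140 140 140 140 140 141 140 141 140 140 140 140 140
103 139 140 139 140 139 139 139 140 140 1
[... 1926 characters left out ...]
 141
222  75  58  59  60  59  59  59  59  51  51  52  51  72 110 111 111 111 111 112 111 112 115 140 140 140 140 140 141
229  50  52  58  59  58  59  59  58  50  50  52  48  67 110 110 109 112 111 112 111 112 114 113 123 141 141 141 142
236  45  47  58  58  58  58  58  57  50  50  49  52  98 110 108 108 111 110 111 112 111 113 112 122 139 140 140 141
243  44  45  57  56  55  57  57  56  49  94 119 110 108 109 109 110 110 110 111 111 110 111 111 138 140 140 141 143
250  44  47 135 134 133 135 136 136 135 134 135 133 135 135 121 121 109 110 110 110 110 111 112 134 139 140 140 141
257  42  97 133 131 132 135 135 132 134 135 135 134 135 135 137 137 136 136 138 138 139 139 140 140 139 141 140 142
```

It fell back: no label on top, and the position is behind where a roll would have left it. I'll retry with more tilt and a lower release.

```bash
python3 - <<'E'
from h import *
m=viewer.camera_model('wrist');P=np.load('P.npy')
q=[px2w(m,P,*a,.034) for a in((195.5,153),(198.5,203))]; d=q[0]-q[1]; print((q[0]+q[1])/2,np.degrees(np.arctan2(d[1],d[0])))
i=cv2.imread('pics/w11r.png')
for r in (115,125,135,215,225,235): print(r,i[r,150:200].min(1)[::3])
E
python3 -m creep '[[[3,22,-20,0,0.5,0],[3,22,-30,0,0.5,0],[0,16,-30,0,0,0],[0,0,-10,0,0,0],[0,0,0,0,0,0]]]' -1
python3 -m creep '[[[0,0,0,0,0,0]]]'
```

```text
[ 0.43018801 -0.28503346  0.034     ] 18.516541220177878
115 [140 141 141 139 203 207 104  57  58  59  58  59  59  59  59  60  58]
125 [142 141 140 138 188 208 155  58  59  59  59  60  58  59  61  59  61]
135 [140 140 140 140 157 208 191  62  59  59  59  60  61  61  60  60  61]
215 [137 137 137 137 136 137 137 194 172  60  58  57  56  57  56  57  56]
225 [137 138 139 138 137 138 143 146 144 132  76  55  59  59  58  59  58]
235 [138 137 137 137 137 137 137 130  73  47  45  44  56  57  58  58  58]
time: 43.35
tool_pos: [0.4395, -0.2884, 0.206]
tool_rot: [-3.141, -0.006, 0.323]
contact_force: [0.1, 0.6, -0.1]
opening: 0.0919
time: 43.43
tool_pos: [0.44, -0.2889, 0.2053]
tool_rot: [-3.14, -0.006, 0.323]
contact_force: [-0.2, 0.2, 0.1]
opening: 0.0917
```

```bash
python3 -m creep '[[[-6,5,0,0,0,0],[-2,2,0,0,0,0],[0,0,0,0,0,0],[0,0,0,0,0,0],[0,0,0,0,0,0]]]' 0.3 10
python3 -m creep '[[[0,0,0,0,0,0],[0,0,0,0,0,0],[0,0,0,0,0,0]]]'
```

```text
time: 43.85
tool_pos: [0.4328, -0.2848, 0.2083]
tool_rot: [3.137, -0.009, 0.32]
contact_force: [0.2, 0.6, -0.0]
opening: 0.0629
time: 44.1
tool_pos: [0.433, -0.2855, 0.2096]
tool_rot: [3.135, -0.011, 0.319]
contact_force: [-0.4, -0.0, -0.8]
opening: 0.0431
```

```bash
python3 -m creep '[[[0,1,-8,0,0.6,0],[0,0,-3,0,0,0],[0,0,0,0,0,0],[0,0,0,0,0,0],[0,0,0,0,0,0]]]' 1 10
python3 -m creep '[[[0,0,0,0,0,0],[0,0,0,0,0,0],[0,0,0,0,0,0]]]'
python3 -m creep '[[[0,0,30,0,0,0],[7,-20,20,6.6,2.2,0],[7,-20,10,6.6,2.2,0],[6,-19,-6,6.6,2.2,0],[6,-18,-9,6.6,2.2,0]]]'
python3 -m creep '[[[6,-17,-11,6.6,2.2,0],[5,-15,-12,6.6,2.6,0],[1,-4,-20,2.8,2,0],[0,0,0,0,0,0]]]'
python3 -m creep '[[[0,0,-20,0,0,0],[0,0,-8,0,0,0],[0,0,0,0,0,0]]]'
```

```text
time: 44.52
tool_pos: [0.4332, -0.2845, 0.1981]
tool_rot: [3.138, 0.0, 0.319]
contact_force: [-1.2, -0.1, 3.0]
opening: 0.0258
time: 44.77
tool_pos: [0.4332, -0.2845, 0.1982]
tool_rot: [3.138, 0.0, 0.32]
contact_force: [-1.3, 0.0, 1.7]
opening: 0.0258
time: 45.18
tool_pos: [0.4586, -0.3577, 0.2462]
tool_rot: [-2.651, -0.002, 0.33]
contact_force: [-0.7, -0.5, -1.0]
opening: 0.0258
time: 45.52
tool_pos: [0.4709, -0.3997, 0.1986]
tool_rot: [-2.332, 0.018, 0.326]
contact_force: [-0.9, 0.8, -2.1]
opening: 0.0257
time: 45.77
tool_pos: [0.4708, -0.3998, 0.1688]
tool_rot: [-2.335, 0.018, 0.325]
contact_force: [-0.7, -0.5, -0.1]
opening: 0.0259
```

```bash
python3 -m creep '[[[0,0,-12,0,-0.8,0],[0,0,-6,0,0,0],[0,0,0,0,0,0]]]'
python3 -m creep '[[[0,0,-3,0,0,0],[0,0,0,0,0,0]]]'
```

```text
time: 46.02
tool_pos: [0.4715, -0.3988, 0.1538]
tool_rot: [-2.345, 0.003, 0.327]
contact_force: [-0.0, -0.1, -0.9]
opening: 0.0256
time: 46.18
tool_pos: [0.4719, -0.3985, 0.153]
tool_rot: [-2.348, 0.002, 0.328]
contact_force: [-0.1, 0.1, -1.0]
opening: 0.0258
```

```bash
python3 -m creep '[[[0,0,-4,0,0,0],[0,0,0,0,0,0]]]'
python3 -m creep '[[[0,0,-1,0,0,0],[0,-4,-1,0,0,0],[1,-5,-1,0,0,0],[2,-6,-1,0,0,0],[2,-6,0,0,0,0]]]' 0.29
python3 -m creep '[[[3,-10,8,0,0,0],[5,-15,14,0,0,0],[7,-21,22,0,0,0],[7,-19,36,0,0,0],[0,0,30,-6.6,-2.3,0]]]' 0.2
python3 -m creep '[[[-8,24,10,-6.6,-2.3,0],[-8,24,10,-6.6,-2.3,0],[-8,24,0,-6.6,-2.3,0],[-8,24,0,-6.6,-2.3,0],[-8,24,0,-6.6,-2.3,0]]]' -1
python3 -m creep '[[[-15,14,0,-2,0,0],[-15,14,0,0,0,0],[0,0,0,0,0,0],[0,0,0,0,0,0]]]'
python3 - <<'E'
from h import *
s=robot.observe();print(s['tool_pos'],s['tool_rot'])
i,m,P=caps([.443,-.299,.024],'pics/w12r.png'); np.save('P.npy',P)
for r in range(96,260,7):
    w=i[r,170:280].min(1); print(r,' '.join('%3d'%v for v in w[::4]))
E
```

```text
time: 46.35
tool_pos: [0.4723, -0.3986, 0.1506]
tool_rot: [-2.35, 0.002, 0.328]
contact_force: [-0.4, -0.2, -1.3]
opening: 0.0256
time: 46.77
tool_pos: [0.4776, -0.4198, 0.1487]
tool_rot: [-2.344, 0.001, 0.329]
contact_force: [-2.3, 7.3, 15.2]
opening: 0.0327
time: 47.18
tool_pos: [0.4987, -0.4886, 0.2519]
tool_rot: [-2.444, 0.008, 0.328]
contact_force: [0.9, -1.2, -0.5]
opening: 0.0367
time: 47.6
tool_pos: [0.4578, -0.3759, 0.2792]
tool_rot: [-3.073, -0.008, 0.32]
contact_force: [-0.4, 0.9, 0.4]
opening: 0.0655
time: 47.93
tool_pos: [0.4258, -0.3425, 0.2823]
tool_rot: [-3.115, 0.002, 0.324]
contact_force: [0.1, -0.3, 0.3]
opening: 0.09
[ 0.42581433 -0.34250839  0.28227836] [-3.11514724e+00  2.26755318e-03  3.23633274e-01]
exp px [225. 162.]
[215.6 116.8] [ 176   97   69   45 1593] [ 0.4764 -0.2815  0.026 ]
[220.2 218.4] [ 185  194   62   52 1490] [ 0.3926 -0.3096  0.026 ]
96 139 135 105 105 105 102 103 104 104 104 104 105 105 103 102 103 102 102 105 138 140 139 138 139 138 139 139 139
103 137 134  61  64  66 199 218 217 221 217 221 221 139  72  65  64  64  62  62 119 137 140 141 139
[... 1868 characters left out ...]
 112
222 137 138 140 136 103  64  67 176 222 221 221 218 218 197  69  61  60  60  59  77 110 110 110 111 111 110 111 112
229 135 134  70  54 108  63  65 147 216 222 220 219 219 208  67  60  60  59  58  76 112 112 110 111 109 110 111 112
236 132  66  52  51 130  86  63 117 217 218 220 220 220 210  66  61  59  57  82 110 112 110 111 111 110 110 111 111
243  60  49  51  51 119 136 102  73 168 170 181 180 180 176  67  64 125 129 113 110 110 110 111 109 109 110 109 111
250  48  48  50  50 103 136 135 134 134 135 136 137 136 136 135 135 136 137 136 137 137 133 126 111 109 109 109 110
257  45  45  47  52 133 135 133 133 134 135 135 134 134 136 136 136 135 135 138 137 135 134 135 137 137 137 138 138
```

The labels are up on both caps: bright patches (about 220) centred on the top flats, with the dark borders visible around them. I'll grasp it for placing.

```bash
python3 - <<'E'
from h import *
m=viewer.camera_model('wrist');P=np.load('P.npy')
q=[px2w(m,P,*a,.034) for a in((212.5,146),(215.5,198))]; d=q[0]-q[1]; print((q[0]+q[1])/2,np.degrees(np.arctan2(d[1],d[0])))
a,b=px2w(m,P,205,119,.048),px2w(m,P,210,232,.048);print((a+b)/2)
E
python3 -m creep '[[[3,18,-20,-1.5,0,0],[3,18,-30,0,0,0],[2,12,-20,0,0,0],[0,0,-5,0,0,0],[0,0,0,0,0,0]]]' -1
python3 -m creep '[[[0,0,0,0,0,0]]]'
```

```text
[ 0.43399588 -0.29363188  0.034     ] 18.953846775535187
[ 0.43194089 -0.29160175  0.048     ]
time: 48.4
tool_pos: [0.4376, -0.2997, 0.2061]
tool_rot: [3.135, 0.007, 0.319]
contact_force: [0.5, -0.5, 0.6]
opening: 0.0916
time: 48.48
tool_pos: [0.4381, -0.3008, 0.206]
tool_rot: [3.135, 0.007, 0.318]
contact_force: [0.2, -0.4, -0.3]
opening: 0.0921
```

```bash
python3 -m creep '[[[-3,7,-4,0,0,0.5],[-1,2,-3,0,0,0],[0,0,0,0,0,0],[0,0,0,0,0,0],[0,0,0,0,0,0]]]' 0.3 12
python3 -m creep '[[[0,0,0,0,0,0],[0,0,0,0,0,0],[0,0,0,0,0,0]]]'
```

```text
time: 48.9
tool_pos: [0.4348, -0.2949, 0.2016]
tool_rot: [3.129, 0.004, 0.325]
contact_force: [-0.4, -1.5, -0.3]
opening: 0.063
time: 49.15
tool_pos: [0.435, -0.2955, 0.2027]
tool_rot: [3.127, 0.003, 0.325]
contact_force: [-0.4, -0.4, 0.4]
opening: 0.0433
```

```bash
python3 -m creep '[[[0,2,-7,0.8,0,0],[0,0,-2,0,0,0],[0,0,0,0,0,0],[0,0,0,0,0,0],[0,0,0,0,0,0]]]' 1 12
python3 -m creep '[[[0,0,0,0,0,0],[0,0,0,0,0,0],[0,0,0,0,0,0]]]'
python3 -m creep '[[[0,0,30,0,0,0],[0,0,40,0,0,0],[0,0,40,0,0,0],[0,0,40,0,0,0],[5,15,35,0,0,0]]]'
python3 -m creep '[[[11,38,2,0,0,0],[11,38,2,0,0,-1],[11,38,0,0,0,-1],[11,38,0,0,0,-1],[11,38,0,0,0,-1]]]'
python3 -m creep '[[[11,38,0,0,0,-1],[11,38,0,0,0,-1],[11,38,0,0,0,-1],[11,38,0,0,0,-1],[11,38,0,0,0,0]]]'
python3 -m creep '[[[0,0,0,0,0,0]]]'
```

```text
time: 49.57
tool_pos: [0.4351, -0.2935, 0.1935]
tool_rot: [3.14, -0.003, 0.325]
contact_force: [-1.0, 0.2, 2.0]
opening: 0.0257
time: 49.82
tool_pos: [0.4351, -0.2934, 0.1935]
tool_rot: [3.14, -0.002, 0.325]
contact_force: [-0.7, 0.2, 1.5]
opening: 0.0254
time: 50.23
tool_pos: [0.4366, -0.2772, 0.3751]
tool_rot: [-3.123, 0.009, 0.323]
contact_force: [1.4, -1.6, -0.1]
opening: 0.0257
time: 50.65
tool_pos: [0.4922, -0.0858, 0.3891]
tool_rot: [-3.14, -0.003, 0.239]
contact_force: [0.8, 0.0, -0.4]
opening: 0.0255
time: 51.07
tool_pos: [0.5473, 0.1144, 0.3882]
tool_rot: [-3.14, -0.001, 0.164]
contact_force: [0.4, -0.8, -1.2]
opening: 0.0255
time: 51.15
tool_pos: [0.5478, 0.1205, 0.3876]
tool_rot: [-3.137, -0.002, 0.169]
contact_force: [-0.4, -1.6, -0.6]
opening: 0.0256
```

```bash
python3 -m creep '[[[10,35,0,0,0,0],[10,32,0,0,0,0],[4,4,-10,0,0,0],[0,0,-25,0,0,0],[0,0,-30,0,0,0]]]'
python3 -m creep '[[[0,0,-25,0,0,0],[0,0,-10,0,0,0],[0,0,0,0,0,0]]]'
```

```text
time: 51.57
tool_pos: [0.5731, 0.1983, 0.3243]
tool_rot: [-3.137, -0.012, 0.176]
contact_force: [0.6, 0.3, -2.2]
opening: 0.0256
time: 51.82
tool_pos: [0.5707, 0.1977, 0.2795]
tool_rot: [-3.138, 0.001, 0.178]
contact_force: [-0.0, 0.0, -0.5]
opening: 0.0259
```

```bash
python3 -m creep '[[[1,-1,-12,0,0,-0.5],[0,-1,-6,0,0,0],[0,0,0,0,0,0]]]'
python3 -m creep '[[[0,0,-3,0,0,0],[0,0,0,0,0,0]]]'
python3 -m creep '[[[0,0,-3,0,0,0],[0,0,0,0,0,0]]]'
```

```text
time: 52.07
tool_pos: [0.5716, 0.1946, 0.2602]
tool_rot: [-3.138, 0.003, 0.169]
contact_force: [0.2, 0.3, -1.3]
opening: 0.0257
time: 52.23
tool_pos: [0.5719, 0.1942, 0.2581]
tool_rot: [-3.138, 0.002, 0.169]
contact_force: [-0.7, -0.8, -0.8]
opening: 0.0255
time: 52.4
tool_pos: [0.5724, 0.1942, 0.2567]
tool_rot: [-3.138, -0.001, 0.169]
contact_force: [-0.3, -0.5, -1.0]
opening: 0.0259
```

```bash
python3 -m creep '[[[0,0,-2,0,0,0],[0,0,0,0,0,0]]]'
python3 -m creep '[[[0,0,0,0,0,0],[0,0,0,0,0,0],[0,0,0,0,0,0],[0,0,0,0,0,0]]]' 0.05
python3 -m creep '[[[0,0,15,0,0,0],[0,0,35,0,0,0],[0,0,40,0,0,0],[0,0,40,0,0,0],[-20,0,10,0,0,0]]]'
python3 -m creep '[[[-35,4,0,0,0,0],[-35,4,0,0,0,0],[-35,5,0,0,0,0],[-35,5,0,0,0,0],[-15,5,0,0,0,0]]]' 1 10
python3 -m creep '[[[0,0,0,0,0,0],[0,0,0,0,0,0],[0,0,0,0,0,0],[0,0,0,0,0,0]]]'
python3 - <<'E'
from h import *
j,m,P=cam('top'); cv2.imwrite('pics/raw_top13.png',j); i,_,_=cam('side'); cv2.imwrite('pics/raw_side13.png',i);w,_,_=cam('wrist')
o=np.hstack([cv2.resize(j[100:240,40:200],(400,350),interpolation=cv2.INTER_CUBIC),cv2.resize(w,(400,350))]);cv2.imwrite('pics/t13.png',o)
E
```

```text
time: 52.57
tool_pos: [0.5729, 0.1944, 0.2563]
tool_rot: [-3.138, -0.005, 0.169]
contact_force: [0.4, 0.1, -1.2]
opening: 0.0256
time: 52.9
tool_pos: [0.573, 0.1945, 0.257]
tool_rot: [-3.138, -0.006, 0.169]
contact_force: [-0.6, -0.3, 0.4]
opening: 0.0426
time: 53.32
tool_pos: [0.5526, 0.1936, 0.3963]
tool_rot: [-3.139, 0.005, 0.168]
contact_force: [-0.3, -0.3, 0.5]
opening: 0.044
time: 53.73
tool_pos: [0.3922, 0.2153, 0.4008]
tool_rot: [-3.138, -0.006, 0.164]
contact_force: [1.0, 0.5, 1.2]
opening: 0.0152
time: 54.07
tool_pos: [0.3901, 0.2159, 0.4021]
tool_rot: [-3.137, -0.008, 0.167]
contact_force: [0.6, 0.4, 0.7]
opening: 0.0007
```

View pics/t13.png

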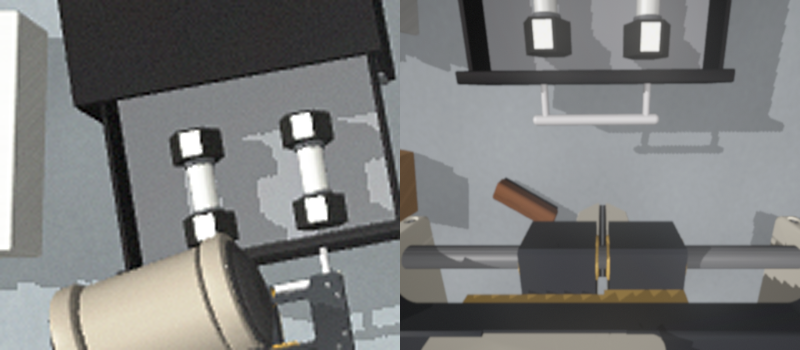

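Both tubes are in the drawer with labels up. The handle is centred at about (595,120) in the right half and square to the tool. Next is the push.

```bash
python3 - <<'E'
from h import *
s=robot.observe(); m=viewer.camera_model('wrist')
T=np.eye(4);T[:3,:3]=R.from_euler('xyz',s['tool_rot']).as_matrix();T[:3,3]=s['tool_pos'];P=T@np.array(m['mount'])
a,b=[px2w(m,P,(u-400)*1.28,v*384/350,.108) for u,v in((534,119.5),(658,119.5))]; d=a-b;print(a,b,(a+b)/2,np.degrees(np.arctan2(-d[0],d[1])),np.linalg.norm(d))
E
python3 -m creep '[[[4,6,-25,0,0.5,0],[2,5,-35,0,0,0],[0,0,-35,0,0,0],[0,0,-22,0,0,0],[0,0,0,0,0,0]]]'
python3 -m creep '[[[0,0,0,0,0,0]]]'
```

```text
[0.42954877 0.30735256 0.108     ] [0.45427862 0.16065401 0.108     ] [0.4419137  0.23400328 0.108     ] 9.56872710086311 0.14876837494870052
time: 54.63
tool_pos: [0.3997, 0.2264, 0.2819]
tool_rot: [-3.135, -0.006, 0.163]
contact_force: [-0.1, 0.1, -1.0]
opening: 0.0009
time: 54.72
tool_pos: [0.4002, 0.2263, 0.2813]
tool_rot: [-3.135, -0.004, 0.163]
contact_force: [0.5, 0.2, 0.5]
opening: 0.0007
```

```bash
python3 -m creep '[[[2,0,-7,0,0,0],[5,1,-1,0,0,0],[5,1,-1,0,0,0],[5,1,0,0,0,0],[4,1,0,0,0,0]]]'
python3 -m creep '[[[4,0.7,0,0,0,0],[5,0.8,0,0,0,0],[6,1,0,0,0,0],[7,1.2,-1,0,0,0],[7,1.2,0,0,0,0]]]'
python3 -m creep '[[[7,1.2,0,0,0,0],[7,1.2,-1,0,0,0],[7,1.2,0,0,0,0],[7,1.2,-1,0,0,0],[7,1.2,0,0,0,0]]]'
```

```text
time: 55.13
tool_pos: [0.4249, 0.2308, 0.2759]
tool_rot: [-3.134, -0.01, 0.162]
contact_force: [-0.9, -0.6, -0.3]
opening: 0.0002
time: 55.55
tool_pos: [0.4558, 0.2362, 0.2757]
tool_rot: [-3.134, -0.008, 0.163]
contact_force: [-1.1, -0.1, -1.0]
opening: 0.0001
time: 55.97
tool_pos: [0.4951, 0.2429, 0.2737]
tool_rot: [-3.134, -0.009, 0.163]
contact_force: [-0.9, -0.5, 0.6]
opening: 0.0005
```

```bash
python3 -m creep '[[[7,1.2,0,0,0,0],[7,1.2,0,0,0,0],[7,1.2,0,0,0,0],[7,1.2,0,0,0,0],[7,1.2,0,0,0,0]]]'
python3 -m creep '[[[7,1.2,0,0,0,0],[7,1.2,0,0,0,0],[7,1.2,0,0,0,0],[6,1,0,0,0,0],[5,1,0,0,0,0]]]'
```

```text
time: 56.38
tool_pos: [0.5341, 0.2497, 0.2737]
tool_rot: [-3.134, -0.009, 0.162]
contact_force: [-2.7, 0.1, 1.4]
opening: 0.0005
time: 56.8
tool_pos: [0.57, 0.256, 0.2736]
tool_rot: [-3.134, -0.01, 0.162]
contact_force: [-1.5, -0.5, 1.5]
opening: 0.0003
```

Run:
```python
from h import *
i,m,P=cam('top'); 
import cv2
w,_,_=cam('wrist'); j=i[90:230,40:200]
cv2.imwrite('pics/t14.png',np.hstack([cv2.resize(j,(400,350),interpolation=cv2.INTER_CUBIC),cv2.resize(w,(400,350))]))
print(robot.observe()['contact_force'])
```

```text
[ 0.26936936  0.59954417 -0.13409875]
```

View pics/t14.png

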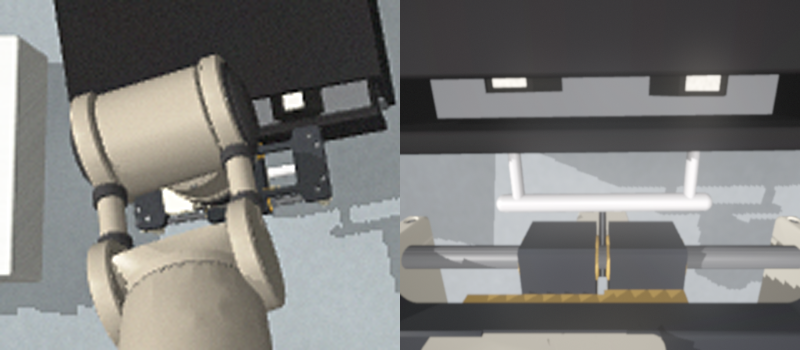

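The drawer is nearly shut, the tubes are still label-up, and the fingers are on the handle. I'll ease it home.

```bash
python3 -m creep '[[[5,0.8,0,0,0,0],[5,0.8,0,0,0,0],[5,0.8,0,0,0,0],[5,0.8,0,0,0,0],[4,0.7,0,0,0,0]]]'
python3 -m creep '[[[3,0.5,0,0,0,0],[3,0.5,0,0,0,0],[2,0.3,0,0,0,0],[2,0.3,0,0,0,0]]]'
python3 -m creep '[[[2,0.3,0,0,0,0],[2,0.3,0,0,0,0]]]'
```

```text
time: 57.32
tool_pos: [0.5952, 0.2603, 0.2734]
tool_rot: [-3.133, -0.009, 0.163]
contact_force: [-1.4, -0.0, 0.9]
opening: 0.0002
time: 57.65
tool_pos: [0.6067, 0.2622, 0.2733]
tool_rot: [-3.133, -0.008, 0.163]
contact_force: [-10.7, -0.9, 4.2]
opening: 0.0001
time: 57.82
tool_pos: [0.6084, 0.2627, 0.2734]
tool_rot: [-3.134, 0.002, 0.163]
contact_force: [-10.4, -2.0, 6.6]
opening: 0.0002
```

```bash
python3 -m creep '[[[2,0.3,0,0,0,0]]]'; python3 -m creep '[[[2,0.3,0,0,0,0]]]'; python3 -m creep '[[[2,0.3,0,0,0,0]]]'
```

```text
time: 57.9
tool_pos: [0.6092, 0.2629, 0.2734]
tool_rot: [-3.135, 0.008, 0.164]
contact_force: [-9.4, -2.3, 5.3]
opening: 0.0003
time: 57.98
tool_pos: [0.61, 0.2631, 0.2735]
tool_rot: [-3.135, 0.013, 0.164]
contact_force: [-8.2, -1.8, 5.1]
opening: 0.0004
time: 58.07
tool_pos: [0.6109, 0.2633, 0.2736]
tool_rot: [-3.135, 0.018, 0.165]
contact_force: [-9.5, -2.3, 6.0]
opening: 0.0006
```

```bash
python3 -m creep '[[[1,0,0,0,-0.6,0]]]'; python3 -m creep '[[[2,0.3,0,0,-0.6,0]]]'
python3 -m creep '[[[3,0.5,0,0,-0.6,0]]]'
python3 - <<'E'
from h import *
i,m,P=cam('wrist'); cv2.imwrite('pics/w16r.png',i); s=robot.observe(); print(s['contact_force'],s['tool_rot'])
print(i[60:235:3,150].max(1)); print(i[60:235:3,360].max(1))
t=robot.observe()['tool_pos']
for x in (0,.005): pass
E
```

```text
time: 58.15
tool_pos: [0.6103, 0.2634, 0.2735]
tool_rot: [-3.137, 0.014, 0.165]
contact_force: [-14.0, 0.2, 7.7]
opening: 0.0006
time: 58.23
tool_pos: [0.6101, 0.2637, 0.2734]
tool_rot: [-3.139, 0.013, 0.166]
contact_force: [-19.4, -2.3, 11.1]
opening: 0.0007
time: 58.32
tool_pos: [0.6102, 0.2642, 0.2734]
tool_rot: [-3.141, 0.014, 0.166]
contact_force: [-23.2, -5.2, 13.4]
opening: 0.0006
[-19.10924118  -4.14135378  10.7417891 ] [3.14141298 0.0138124  0.16635396]
[ 63  62  62  63  62  62  62  61  63  63  63  63  63  63  64  62  63  63
  63  63  64  64  64  64  66  64  65  65  66  67  67  68  68  70  70  72
  74  75  76  78  80  86 211 216 220 223 234 239 243 247 251 252 254 255
 255 255 255 255 225]
[ 62  63  63  63  63  63  63  62  62  63  63  63  64  62  63  63  64  63
  64  64  65  65  66  64  66  66  66  67  69  69  71  72  74  75  78  80
  82  84  88  90  91 139 181 182 183 183 183 183 183 185 186 190 222 243
 255 255 255 245 215]
```

The force rose to 24 N with no motion, and the wrist image shows no gap, so the drawer is home. I'll back off and do a last check.

```bash
python3 -m creep '[[[-5,-0.8,0,0,0,0],[-15,-2.5,0,0,0,0],[-30,-5,0,0,0,0],[-30,-5,0,0,0,0],[-20,-3,20,0,0,0]]]'
python3 -m creep '[[[-10,-30,35,0,0,0],[-5,-38,38,0,0,0],[0,-38,20,0,0,0],[0,-38,0,0,0,0],[0,-38,0,0,0,0]]]'
python3 -m creep '[[[-10,-38,0,0,0,0],[-10,-38,0,0,0,0],[-10,-38,0,0,0,0],[0,-38,0,0,0,0],[0,-38,0,0,0,0]]]'
python3 -m creep '[[[0,0,0,0,0,0],[0,0,0,0,0,0]]]'
python3 - <<'E'
from h import *
j,m,P=cam('top'); i,_,_=cam('side'); cv2.imwrite('pics/fin.png',np.hstack([cv2.resize(j,(400,300),interpolation=cv2.INTER_AREA),cv2.resize(i[150:384,0:312],(400,300),interpolation=cv2.INTER_CUBIC)]))
# unit front centre vs handle: expect handle 35+12(+0) ... from unit front when shut
cv2.imwrite('pics/raw_fin.png',j); a=j[120:210,60:200]
k=(a.min(2)>200).astype('uint8'); n,l,st,ce=cv2.connectedComponentsWithStats(k)
for q in range(1,n):
    if st[q,4]>30: print(ce[q]+[60,120],st[q],px2w(m,P,*(ce[q]+[60,120]),.108).round(4))
E
```

```text
time: 58.78
tool_pos: [0.5088, 0.2465, 0.2902]
tool_rot: [3.14, 0.015, 0.165]
contact_force: [0.1, 0.4, 0.5]
opening: 0.0003
time: 59.2
tool_pos: [0.4912, 0.0757, 0.3797]
tool_rot: [3.138, 0.005, 0.178]
contact_force: [1.3, -1.3, -0.5]
opening: 0.0005
time: 59.62
tool_pos: [0.459, -0.1235, 0.3837]
tool_rot: [3.131, -0.007, 0.179]
contact_force: [1.4, -0.0, -0.5]
opening: 0.0007
time: 59.78
tool_pos: [0.4587, -0.131, 0.3844]
tool_rot: [3.126, -0.01, 0.169]
contact_force: [0.5, -0.1, 0.5]
opening: 0.0002
[135.08163265 146.24489796] [ 49  17  55  17 196] [0.6254 0.2704 0.108 ]
```

View pics/fin.png

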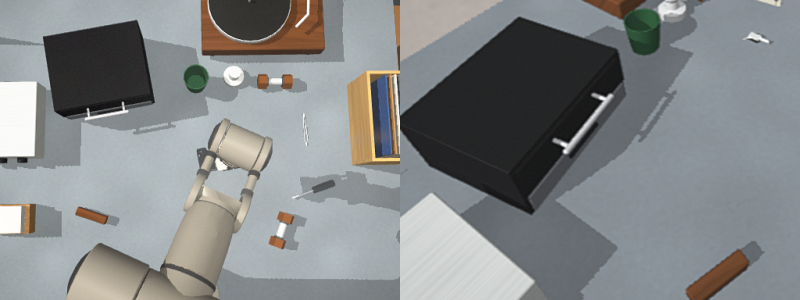

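```bash
python3 -c "
from cell import robot
print(robot.hand_in())"
```

```text
the job is handed in; nothing more can be done
None
```

Both tubes that were present are in the drawer, labels up, and the drawer is shut. I handed the job in at about 60 s, well inside the 210 s limit.

- **Rolling:** I found two black tubes and no third, even in the spot the arm first hid. The first needed two rolls and the second needed three. One roll of each fell back when I let go, so I repeated those with more tilt.
- **Grip:** the grip force was 10–12 N.
- **Labels:** a picture before closing showed both tubes lying flat with both labels up. A second picture, with the drawer about 40 mm from shut, showed the same.
- **Shutting the drawer:** I pushed it slowly by the handle. Near the end the force rose to about 24 N while the tips stopped moving. The handle had travelled about 189 mm, which fits the drawer being fully home.
- **Last pictures:** the drawer is flush and the arm is clear of everything. The pot, weight, tweezers, screwdriver, brush and both brown look-alikes look to be where they started. The headshell is out of the arm's shadow only in the side picture, where it also looks unmoved.
- **Not checked:** I can't see the tubes inside the shut drawer, so their final position there is unconfirmed. I compared the other objects by eye, not by measurement.

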